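Unclip the battery cover of a sensor unit and lay it in the tray

ROBOT

A 6-joint arm with a two-finger parallel gripper is mounted at the origin on the work surface. World frame = base frame: x ahead of the robot, y to its left, z up, the work surface at z = 0. Lengths are in mm, angles in rad, forces in N, time in s.
With the tool pointing down it reaches from about 400 to 925 mm from the base axis. Payload 12.5 kg.
Tool frame: the origin (TCP) lies at the centre of the arm's flange, where the gripper is bolted on; the fingertips stand 190 mm ahead of it and the grasp point (between the pads) lies 171 mm ahead of it; z points along the fingers, y is the direction in which the jaws open and shut (so a half turn about z gives the same grasp; the last joint's range is limited). The gripper opens to 95 mm and grips with 3 to 60 N. Pads are 20 mm wide; open, the fingers measure 119 mm over their backs; the gripper's body (75 mm by 180 mm) begins 59 mm behind the grasp point.
Start: joints at [-1.217, 0.491, 1.559, -0, 1.092, -0.106], TCP at [277.374, -560.079, 404.761] pointing down, gripper open.
Joint ranges: [-3.1, 3.1], [-0.84, 2.19], [0.05, 2.79], [-1.13, 4.28], [0.06, 2.93], [-2.69, 2.69]. Speed limits (rad/s): [2.22, 2.22, 2.79, 3.14, 3.14, 3.14].

INTERFACE

Orientations are given as [roll, pitch, yaw] about the fixed x, y, z axes, in that order (R = Rz(yaw) Ry(pitch) Rx(roll)).
In Python, from cell import env gives the robot as it stands.
- The arm moves only by the shell command python3 -m pendant 'ROWS'. ROWS is JSON, a list of rows, each an object of numbers: "x", "y", "z": the shift along the tool's x, y, z in units of 150 mm (1.0 is 150 mm); "rx", "ry", "rz": the turn, a rotation vector about the tool's x, y, z in units of 45 degrees (1.0 is 45 degrees); "jaw": the opening, from 0 (shut) to 1 (fully open). In form: [{"x": .., "y": .., "z": .., "rx": .., "ry": .., "rz": .., "jaw": ..}, ...]. A call has 1 to 10 rows; each row is the pose to reach, as a shift and turn from the pose commanded when the call began, along the tool's axes at that moment; what a row does not reach only later rows make up. A row lasts 1/8 s, in which the tool goes at most 62.5 mm and 10.7 degrees, less where a joint would pass 70% of its speed; a pose out of reach is approached as far as the arm can. A call with a number of a shift or a turn outside -1 to 1 is refused whole. A call with a gripper value outside its range is refused whole. The fingers move at their own pace and stop on an object; the grip force is fixed at half the most. Time passes only in rows, so rows that repeat a pose let the fingers close. It gives the time, the measured TCP pose, the force and the opening at its end, in the units of the state.
- env.state(): the state, without advancing time (a new reading comes with each control period).
- env.read_camera(name): name is "scene" or "side" or "wrist"; returns a dict with "img" (480x640x3 uint8, red, green, blue), "fx", "fy", "cx", "cy" (pixels), "rvec" (rotation vector, rad) and "tvec" (3), from world to camera coordinates, as OpenCV has them. Camera axes: x right, y down, z forward; pixel columns grow to the right and rows downward; lengths in mm; the calibration is good to about 2 mm. A picture is of the moment at which its call begins. There is no depth.
- env.job_done(): hands the job in, once; it reports no verdict.
The state is a dict: "t": time; "joints": joint angles; "qvel": joint speeds; "tau": joint torques, N m; "eef_pos": TCP position; "tcp_rot": TCP orientation; "ft_force": force on the tool from outside, world axes, zero at the start; "moment": the same for the moment, N m; "opening": opening from 0.0 (shut) to 1.0 (fully open).
Only numpy, scipy, OpenCV 4.12 (cv2) and the standard library are available. Lean on these libraries where they do the work, as an engineer would, in place of code of your own. Each camera call takes 0.05 s, during which the arm holds its last target.

TASK

Take the battery cover off the sensor unit: pinch its flexible tab gently in towards the rib, keep it pressed while you swing the tab end up, then draw the two tongues at the other end out from under their lip. Go by feel: do not squeeze the tab hard, do not strain the cover against its lip or catch, and do not disturb the other things on the bench. Set the cover down softly in the aluminium tray, lying flat and right way up on the tray floor, and let go.

Things in the scene. Friction and masses are not known exactly. Their poses are not given: they have to be found in the camera images.
- unit_seat (a point): Sensor unit: grey plastic box, 126 x 80 mm, 48 mm high, screwed to the bench; an off-white battery cover is let into its top. This point: centre of the cover's seat, 38 mm above the bench, 10 mm below the box's flush top (fingertips must stay above that top). z up, x along the box to the cover's tab end, y across. The cover has 0.6 mm of play in its seat either way along x, 1.5 mm along y.
- lip: Tongue end of the unit, part of its box: edge of the unit's lip over the cover's tongues (46 mm from the seat's centre along -x); its origin is on the lip's underside, 6.5 mm above the seat; free space beneath it. Axes as unit_seat. Lifting the cover straight up jams its tongues under this lip. More than 8 N between the cover and this part is too much strain.
- catch: Tab end of the unit, part of its box: edge of the unit's catch, which holds down the tab's hook (49.5 mm from the seat's centre along +x); its origin is on the catch's underside, 5.5 mm above the seat; the catch's top is the box's flush top, 10 mm above the seat. Axes as unit_seat. More than 8 N between the cover and this part is too much strain.
- cover_pinch (a point): Battery cover, loose, off-white plastic, about 0.12 kg, 106 x 60 x 32 mm. From its plate a fixed rib (5 mm thick, 34 mm wide) and, at the end, the flexible tab (4 x 26 mm) stand up 22 mm. This point is midway between their outer faces (44.5 mm apart at rest; pinch along x from above) and 22 mm above the cover's flat underside, 11 mm above the plate. x from rib to tab, z up.
- tab_face (a point): Middle of the tab's outer face, 22 mm from cover_pinch along +x, 11 mm above the box's flush top, and it moves in with the tab. The tab's hook, 5 mm long, 4 mm high, is at its foot, level with the cover's underside. x points outward, away from the rib.
- cover_tongue (a point): Midway between the cover's two flat tongues (3 mm thick, reaching 7 mm under the lip), 73.8 mm from cover_pinch along -x and 18.5 mm below it. The cover swings about this point: raise the tab end by 0.15 to 0.3 rad, so that the hook is above the catch, then draw the cover 10 mm or more towards the tab end to free the tongues. Cover's centre: half-way along, 47.5 mm from here along +x.
- tab (a joint): Travel of the tab in towards the rib, 0 at rest to 0.008 m at its stop. It is a spring of 1.5 N per mm with 1 N preload: 13 N at the stop. Its hook reaches 3.5 to 4.5 mm under the catch, so 6 to 7 mm of travel (10 to 11.5 N) frees it, and suffices to carry the cover; more than 16 N cracks it.
- tray_floor (a point): Shallow open aluminium tray fixed to the bench, 190 (x) x 160 (y) mm outside, walls 4 mm thick and 22 mm high. This point is the centre of its inner floor, 4 mm above the bench; z up.
- cell0: Spare battery cell standing on end beside the unit, 20 mm diameter, 65 mm high; origin at its foot. Bystander.
- cell1: A second such cell. Bystander.
- screwdriver: Screwdriver lying on the bench, 170 mm long. Bystander.
- tape: Roll of tape lying flat, 90 mm diameter, 24 mm high. Bystander.
- meter: Hand-held meter lying on its back, 75 x 140 x 34 mm. Bystander.
- screwjar: Small jar of screws, 56 mm diameter, 60 mm high. Bystander.
- partsbin: Open white plastic bin, 100 x 140 x 60 mm. Bystander.
Not all that is in view belongs to the job. What is shaped like the part that bears cover_pinch but green is not meant. Of the things that look like the part that bears tray_floor, take the one that is farthest to the robot's left at the start.

How it is judged (in metres and radians):
On the way, in this order (a step that is already met when the one before it is completed fails the run):
1. the tab is pressed in while the cover is still in its seat (value of joint tab above 0.003 m and distance between cover_tongue and unit_seat below 0.055 m), for 0.1 s.
2. the tab end is swung up with the tongues still under their lip (angle between the z axis of cover_pinch and the z axis of unit_seat, either way round above 0.08 rad and z of cover_tongue in the frame of unit_seat below 0.009 m and x of cover_tongue in the frame of unit_seat below -0.042 m), for 0.05 s.
3. the cover is clear of the unit (z of cover_tongue in the frame of unit_seat above 0.025 m), for 0.1 s.
At the end, for the whole second after the job is handed in: The cover lies inside the tray, flat on its floor (within 4 mm in height and 0.08 rad of level), right way up, at rest and released (z of cover_pinch in the frame of tray_floor between 0.016 and 0.026 m and x of cover_pinch in the frame of tray_floor between -0.091 and 0.091 m and y of cover_pinch in the frame of tray_floor between -0.076 and 0.076 m and x of cover_tongue in the frame of tray_floor between -0.091 and 0.091 m and y of cover_tongue in the frame of tray_floor between -0.076 and 0.076 m and angle between cover_pinch's own z axis and vertical below 0.08 rad and linear speed of cover below 0.02 m/s); the robot touches nothing.
It fails at once if the tab is squeezed with more than 16 N (contact force between tab and the fingers above 16 N).
It fails at once if the cover is strained against the lip or the catch with more than 8 N (contact force between cover and lip above 8 N or contact force between cover and catch above 8 N).
It fails at once if the cover is pressed into the tray with more than 40 N (contact force between cover and tray above 40 N).
It fails at once if the cover falls (over 0.4 m/s, not held) (linear speed of cover above 0.4 m/s and contact force between cover and the fingers below 0.3 N).
It fails at once if a bystander is moved more than 20 mm (distance of any of cell0, cell1, screwdriver, tape, meter, screwjar, partsbin from where it was at the start of the episode above 0.02 m).
It also fails if it takes over 64 s, if anything falls off the work surface, if the arm or the gripper's body presses on something with over 40 N, if the wrist force passes 120 N, or if a joint passes its speed limit or range.

## Working session

There is one attempt and no reset: what is moved stays moved. The work goes in short steps, Python scripts to look and compute and a shell command to move; the robot and the scene stay as the last step left them, time stands still between calls to the robot, and variables do not carry over. Pictures are saved under pics/ and viewed, and the job is handed in when it is done.

```bash
ls; mkdir -p pics
python3 - <<'E'
from cell import env
import cv2
print(env.state())
for n in ["scene","side","wrist"]:
    c=env.read_camera(n); cv2.imwrite(f"pics/{n}0.png",c["img"][:,:,::-1]); print(n,{k:c[k] for k in c if k!="img"})
E
```

```text
pics
{'t': 0.0, 'joints': array([-1.21659126e+00,  4.91571558e-01,  1.55946144e+00, -9.43885704e-06,
        1.09170649e+00, -1.05560695e-01]), 'qvel': array([-0.00052917, -0.00108324,  0.00124638, -0.00172446, -0.00074259,
       -0.00116936]), 'tau': array([-3.90903206e-04, -6.12630343e+01, -2.58182824e+01,  6.91163982e-02,
        4.80283226e-02, -3.14533713e-05]), 'eef_pos': array([ 277.36599168, -560.04425892,  404.15004296]), 'tcp_rot': array([-3.14045131e+00, -1.12512084e-04,  4.59770055e-01]), 'ft_force': array([ 0.13722314, -0.4390384 , -0.64513166]), 'moment': array([-0.05982312, -0.04041984, -0.04096132]), 'opening': 0.9982610070130982}
scene {'fx': 451.276339809497, 'fy': 451.276339809497, 'cx': 321.28993881306803, 'cy': 243.90895180066343, 'rvec': array([ 2.1263163 ,  0.96456669, -0.44070555]), 'tvec': array([-392.96772916, -164.34458491, 1210.60218968])}
side {'fx': 482.9349153535152, 'fy': 482.9349153535152, 'cx': 321.4924714727666, 'cy': 244.6191355642649, 'rvec': array([ 0.21045759, -2.86569987,  1.10303582]), 'tvec': array([528.02462025,  69.91286378, 978.05393332])}
wrist {'fx': 386.51785770416507, 'fy': 386.51785770416507, 'cx': 311.0235479103663, 'cy': 236.3684693789089, 'rvec': array([-2.4897551 ,  1.54581309,  0.18807182]), 'tvec': array([-624.32437773,  -26.66488296,  389.42953214])}
```

View pics/scene0.png

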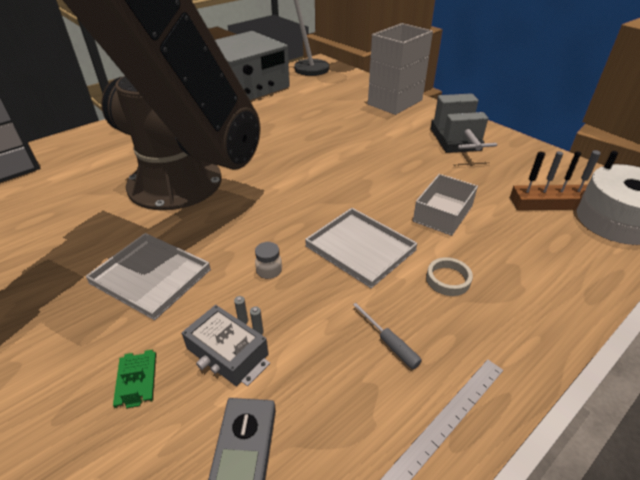

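View pics/side0.png

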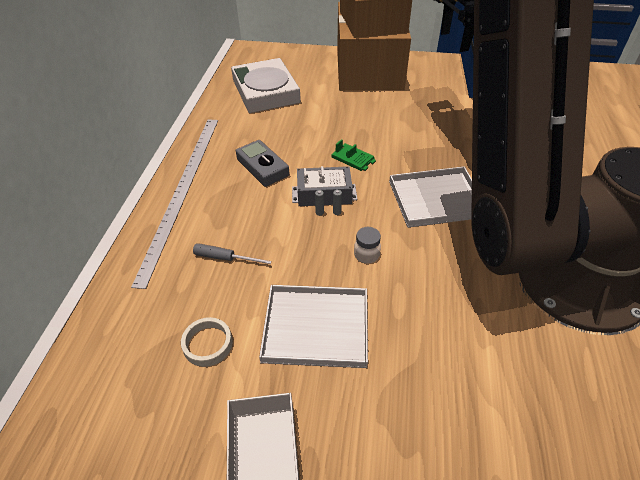

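View pics/wrist0.png

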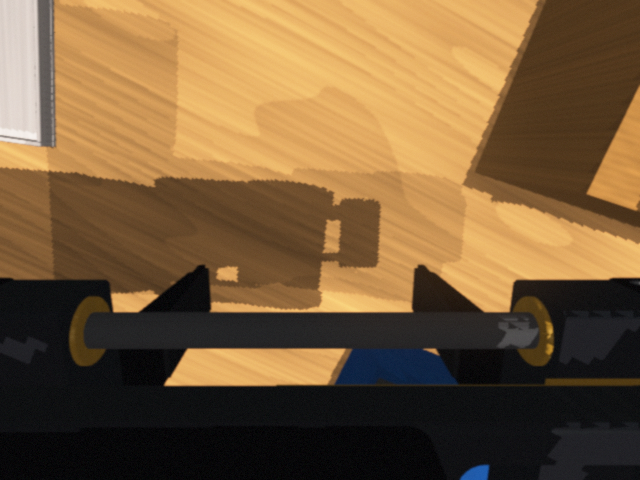

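The scene view shows the grey unit at about (226,342) with an off-white cover and two cells beside it. The green decoy is at (135,377). There are trays at (150,273) and (361,246). I'll measure these and enlarge them.

```bash
cat > h.py <<'E'
from cell import env
import cv2, numpy as np
from scipy.spatial.transform import Rotation as R
def cam(n):
    c=env.read_camera(n); return c
def ray(c,u,v):
    M=cv2.Rodrigues(np.array(c["rvec"]))[0]; o=-M.T@c["tvec"]
    d=M.T@np.array([(u-c["cx"])/c["fx"],(v-c["cy"])/c["fy"],1]); return o,d/np.linalg.norm(d)
def onz(c,u,v,z):
    o,d=ray(c,u,v); return o+d*(z-o[2])/d[2]
def proj(c,p):
    return cv2.projectPoints(np.array(p,float).reshape(-1,3),np.array(c["rvec"]),np.array(c["tvec"]),np.array([[c["fx"],0,c["cx"]],[0,c["fy"],c["cy"]],[0,0,1.]]),None)[0].reshape(-1,2)
def crop(c,x0,y0,x1,y1,f,name):
    cv2.imwrite("pics/"+name,cv2.resize(c["img"][y0:y1,x0:x1,::-1],None,fx=f,fy=f,interpolation=cv2.INTER_CUBIC))
E
python3 - <<'E'
from h import *
s=cam("scene"); d=cam("side")
crop(s,80,220,280,400,4,"sc1.png"); crop(d,280,130,480,230,4,"sd1.png")
print(onz(s,150,275,4),onz(s,361,246,4)); print(onz(s,226,335,48)); print(onz(s,135,377,0))
print(onz(d,318,325,4),onz(d,432,195,4),onz(d,325,180,48))
E
```

```text
[ 287.47788539 -204.8950286     4.        ] [514.37679305 190.80666896   4.        ]
[ 557.86755951 -181.476959     48.        ]
[ 495.26531425 -330.84132298    0.        ]
[512.33162648 186.87182487   4.        ] [ 300.51155313 -209.2957685     4.        ] [ 552.21639962 -176.89414975   48.        ]
```

View pics/sc1.png

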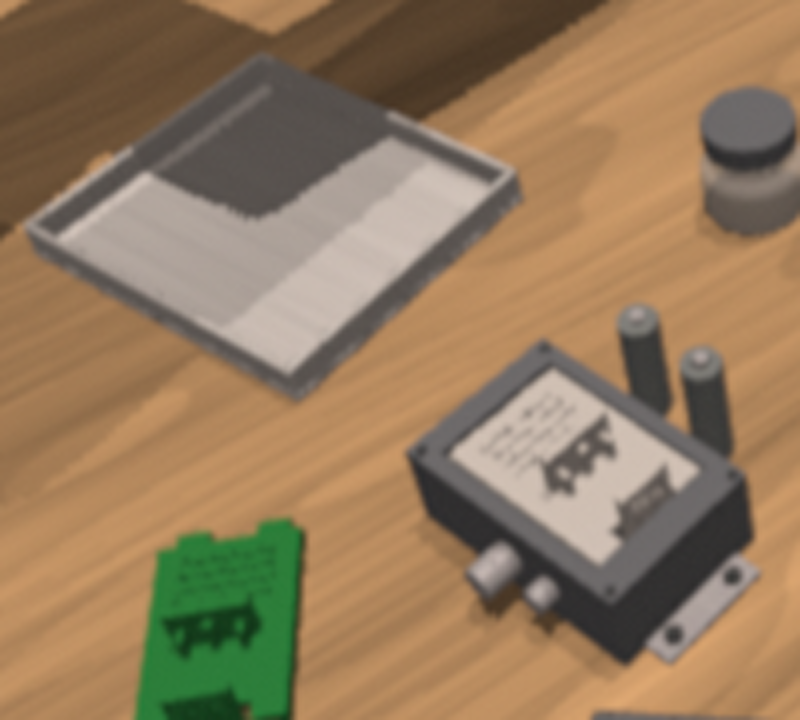

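View pics/sd1.png

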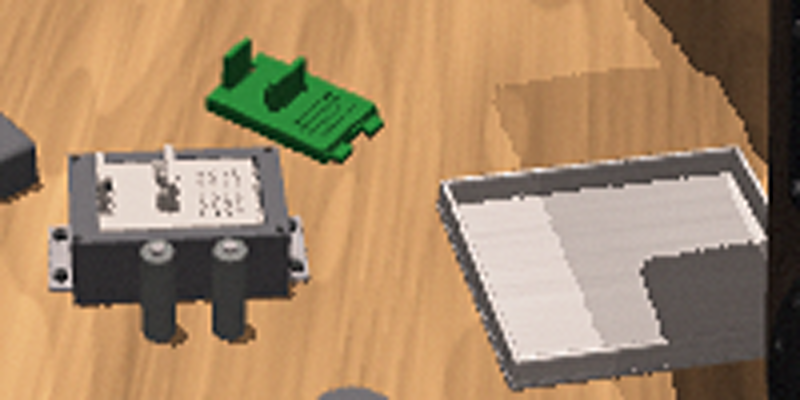

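Two tray candidates: scene (150,273), which has world y≈-205, and (361,246), which has y≈+189. The one farthest left is (361,246). The off-white cover sits in the unit at scene (228,335), and its tab end faces away from the robot. The green part is a decoy.

Run:
```python
from h import *
s=cam("scene"); d=cam("side")
def f(c,pts,x0,y0,z):
    P=np.array([onz(c,x0+u/4,y0+v/4,z) for u,v in pts])[:,:2]
    ctr=P.mean(0); print(P.round(1).tolist(),ctr.round(1))
    for i in range(4):
        e=P[(i+1)%4]-P[i]; print(np.linalg.norm(e).round(1),np.degrees(np.arctan2(e[1],e[0])).round(1))
print("scene"); f(s,[(545,343),(410,454),(617,600),(748,475)],80,220,48)
print("side"); f(d,[(70,154),(275,148),(290,229),(76,241)],280,130,48)
st=env.state(); w=cam("wrist"); M=cv2.Rodrigues(w["rvec"])[0]; o=-M.T@w["tvec"]; T=R.from_euler("xyz",st["tcp_rot"]).as_matrix()
print("campos in tool",T.T@(o-st["eef_pos"]),"cam axes in tool\n",T.T@M.T)
print(T)
crop(s,290,190,490,310,4,"sctray.png")
```

```text
scene
[[489.8, -159.6], [505.7, -236.1], [625.7, -208.6], [610.6, -133.2]] [ 558.  -184.4]
78.1 -78.3
123.1 12.9
76.8 101.3
123.6 -167.7
side
[[623.1, -209.4], [503.1, -231.7], [486.4, -160.4], [605.5, -133.4]] [ 554.5 -183.7]
122.1 -169.5
73.2 103.2
122.1 12.8
78.0 -77.0
campos in tool [67.0720602  -0.46862973 19.93237125] cam axes in tool
 [[-3.05213899e-04 -9.70925226e-01 -2.39382773e-01]
 [ 9.99999707e-01 -4.64284998e-04  6.08114803e-04]
 [-7.01575833e-04 -2.39382517e-01  9.70925084e-01]]
[[ 8.96135051e-01  4.43781438e-01 -7.87455726e-05]
 [ 4.43781444e-01 -8.96135024e-01  2.18732877e-04]
 [ 2.65029252e-05 -2.30960022e-04 -9.99999973e-01]]
```

View pics/sctray.png

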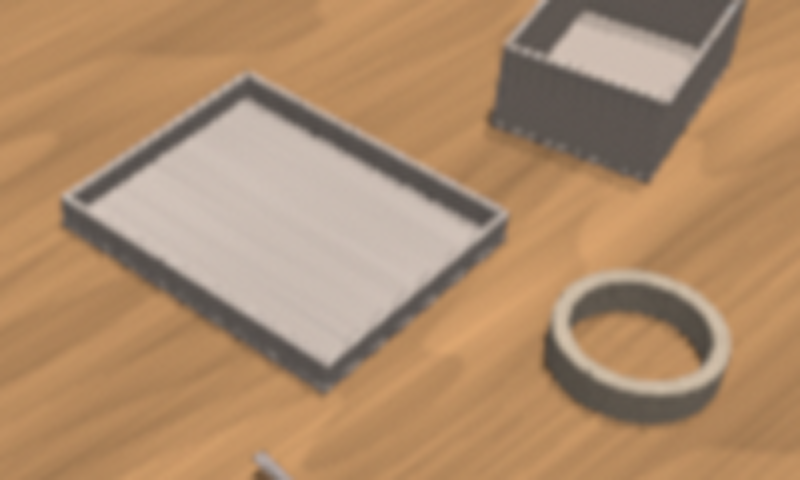

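The target tray at (361,246) is empty and clear. Unit yaw is about 12.8°. Next I'll work out the moves to a pose above the unit with tool y along unit x.

```bash
cat >> h.py <<'E'
def plan(pos,yaw,tilt=0):
    "print remaining shift/turn in pendant units, to tool-down pose with tool x at yaw deg, (tilt about tool x)"
    st=env.state(); T=R.from_euler("xyz",st["tcp_rot"])
    G=R.from_euler("xyz",[np.pi,0,np.radians(yaw)])*R.from_rotvec([tilt,0,0])
    d=T.inv().apply(np.array(pos)-st["eef_pos"])/150; r=np.degrees((T.inv()*G).as_rotvec())/45
    print("shift",d.round(4),"turn",r.round(4),"t",st["t"])
E
python3 -c "
from h import *
plan([582,-178,400],102.8)"
```

```text
shift [ 2.9503 -1.3815  0.0312] turn [-1.000e-04 -1.000e-04 -1.699e+00] t 0.4
```

```bash
python3 -m pendant '[{"x":0.35,"y":-0.16,"rz":-0.2},{"x":0.7,"y":-0.32,"rz":-0.4},{"x":1.0,"y":-0.46,"rz":-0.6}]'; python3 -c "
from h import *
plan([582,-178,400],102.8)"
```

```text
shift [ 2.9503 -1.3815  0.0312] turn [-1.000e-04 -1.000e-04 -1.699e+00] t 0.4invalid input
```

```bash
python3 -m pendant '[{"x":0.35,"y":-0.16,"z":0,"rx":0,"ry":0,"rz":-0.2,"jaw":1},{"x":0.7,"y":-0.32,"z":0,"rx":0,"ry":0,"rz":-0.4,"jaw":1},{"x":1.0,"y":-0.46,"z":0,"rx":0,"ry":0,"rz":-0.6,"jaw":1}]'; python3 -c "
from h import *
plan([582,-178,400],102.8)"
```

```text
t: 0.78
eef_pos: [382.1, -430.1, 404.8]
tcp_rot: [3.141, -0.0, 0.936]
ft_force: [0.2, -0.5, -0.2]
opening: 1.005
shift [2.1438 0.0767 0.0323] turn [ 3.0000e-04  1.0000e-04 -1.0925e+00] t 0.775
```

```bash
python3 -m pendant '[{"x":0.35,"y":0.01,"z":0,"rx":0,"ry":0,"rz":-0.2,"jaw":1},{"x":0.7,"y":0.02,"z":0,"rx":0,"ry":0,"rz":-0.4,"jaw":1},{"x":1.0,"y":0.04,"z":0,"rx":0,"ry":0,"rz":-0.6,"jaw":1}]'; python3 -c "
from h import *
plan([582,-178,400],102.8)"
```

```text
t: 1.15
eef_pos: [476.5, -313.3, 404.9]
tcp_rot: [3.141, 0.0, 1.408]
ft_force: [1.0, -0.4, 0.0]
opening: 1.0
shift [1.004  0.5478 0.0328] turn [ 3.000e-04  4.000e-04 -4.918e-01] t 1.15
```

```bash
python3 -m pendant '[{"x":0.33,"y":0.18,"z":0.1,"rx":0,"ry":0,"rz":-0.2,"jaw":1},{"x":0.66,"y":0.36,"z":0.2,"rx":0,"ry":0,"rz":-0.4,"jaw":1},{"x":1.0,"y":0.55,"z":0.3,"rx":0,"ry":0,"rz":-0.492,"jaw":0.7},{"x":1.0,"y":0.55,"z":0.3,"rx":0,"ry":0,"rz":-0.492,"jaw":0.7},{"x":1.0,"y":0.55,"z":0.3,"rx":0,"ry":0,"rz":-0.492,"jaw":0.7}]'
python3 - <<'E'
from h import *
w=cam("wrist"); s=cam("scene"); d=cam("side"); cv2.imwrite("pics/w1.png",w["img"][:,:,::-1])
import pickle; pickle.dump((w,s,d,env.state()),open("v1.pkl","wb")); print(env.state()["eef_pos"],env.state()["tcp_rot"])
E
```

```text
t: 1.78
eef_pos: [581.9, -181.0, 359.7]
tcp_rot: [-3.141, 0.0, 1.789]
ft_force: [-0.9, -0.4, 0.4]
opening: 0.745
[ 581.47453323 -181.98071174  360.22331352] [3.14109332e+00 5.55403677e-04 1.78682720e+00]
```

View pics/w1.png

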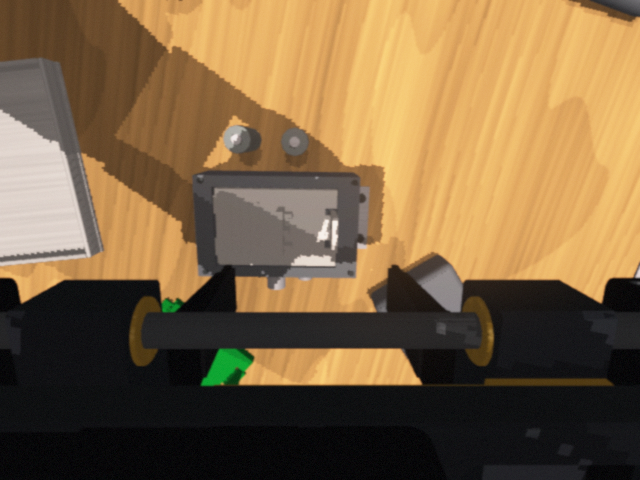

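The wrist view shows the unit as a box with corners near (195,175), (358,174), (355,277) and (199,277). The cover tab and rib are at x≈330 and 286. I'll enlarge it.

Run:
```python
from h import *
import pickle; w,s,d,st=pickle.load(open("v1.pkl","rb"))
c=dict(w); c["img"]=cv2.convertScaleAbs(w["img"],alpha=1.5,beta=10)
crop(c,185,160,375,290,4.2,"w1c.png")
```

```text
(no output)
```

View pics/w1c.png

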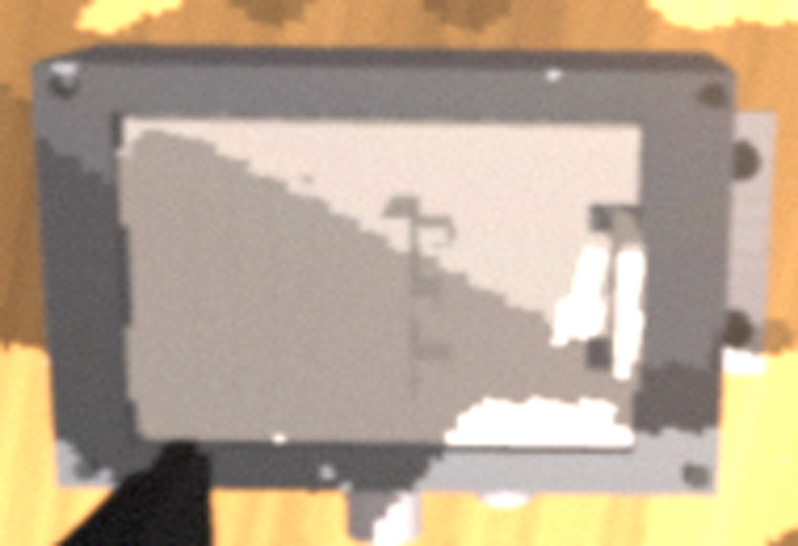

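Run:
```python
from h import *
import pickle; w,s,d,st=pickle.load(open("v1.pkl","rb"))
g=lambda u,v,z: onz(w,185+(u+.5)/4.2-.5,160+(v+.5)/4.2-.5,z)
P=np.array([g(*p,48) for p in [(35,68),(735,75),(716,493),(58,487)]])[:,:2]
print(P.round(1).tolist(),P.mean(0))
for i in range(4):
    e=P[(i+1)%4]-P[i]; print(np.linalg.norm(e).round(1),np.degrees(np.arctan2(e[1],e[0])).round(2))
C=P.mean(0); a=np.radians(12.8); B=np.array([[np.cos(a),np.sin(a)],[-np.sin(a),np.cos(a)]])
for n,u,v,z in [("covL",125,280,48),("covR",637,285,48),("cTL",118,118,48),("cTR",641,125,48),("cBL",132,440,48),("cBR",633,447,48),("tabout",644,290,70),("tabin",614,300,70),("tabtop1",640,215,70),("tabtop2",630,378,70),("rib",412,300,70)]:
    p=g(u,v,z)[:2]; print(n,p.round(1),(B@(p-C)).round(1))
M=cv2.Rodrigues(w["rvec"])[0]; T=R.from_euler("xyz",st["tcp_rot"]).as_matrix(); print(T.T@(-M.T@w["tvec"]-st["eef_pos"]))
print("scene proj of wrist-centre",proj(s,[*C,48]), proj(d,[*C,48]))
```

```text
[[486.6, -159.1], [608.8, -133.4], [624.6, -210.7], [502.3, -236.5]] [ 555.56410879 -184.91390815]
124.8 11.9
78.9 -78.41
125.0 -168.09
78.9 101.43
covL [ 508.4 -193.9] [-48.    1.7]
covR [ 600.6 -174.5] [46.2  0.2]
cTL [ 502.5 -164.7] [-47.3  31.4]
cTR [ 594.4 -145.7] [46.6 29.6]
cBL [ 514.5 -224.2] [-48.7 -29.2]
cBR [ 607.1 -205.2] [ 45.7 -31.1]
tabout [ 599.4 -170.6] [45.9  4.2]
tabin [ 594.8 -173.4] [40.8  2.5]
tabtop1 [ 595.7 -158.2] [45.1 17.2]
tabtop2 [ 600.7 -186.3] [ 43.7 -11.3]
rib [ 561.2 -180.9] [6.4 2.7]
[68.47216946  0.39234197 20.389505  ]
scene proj of wrist-centre [[223.55764497 335.2544647 ]] [[324.07812216 177.64899252]]
```

```bash
python3 -c "
from h import *
plan([578.6,-179.4,275],102.2)"
```

```text
shift [ 0.0212 -0.0153  0.5681] turn [0.0006 0.0007 0.0039] t 1.925
```

```bash
python3 -m pendant '[{"x":0.02,"y":-0.015,"z":0.3,"rx":0,"ry":0,"rz":0,"jaw":0.65},{"x":0.02,"y":-0.015,"z":0.56,"rx":0,"ry":0,"rz":0,"jaw":0.6},{"x":0.02,"y":-0.015,"z":0.56,"rx":0,"ry":0,"rz":0,"jaw":0.6},{"x":0.02,"y":-0.015,"z":0.56,"rx":0,"ry":0,"rz":0,"jaw":0.6}]'
python3 - <<'E'
from h import *
w=cam("wrist"); s=cam("scene"); d=cam("side"); cv2.imwrite("pics/w2.png",w["img"][:,:,::-1])
crop(d,270,120,390,220,6,"d2.png"); crop(s,150,260,300,390,5,"s2.png")
import pickle; pickle.dump((w,s,d,env.state()),open("v2.pkl","wb")); print(env.state()["eef_pos"],env.state()["tcp_rot"])
E
```

```text
t: 2.42
eef_pos: [579.4, -179.2, 277.3]
tcp_rot: [3.14, 0.001, 1.788]
ft_force: [0.7, -0.3, -0.3]
opening: 0.601
[ 579.35923748 -178.7088865   277.44332387] [3.13946313e+00 1.63212265e-03 1.78844698e+00]
```

View pics/w2.png

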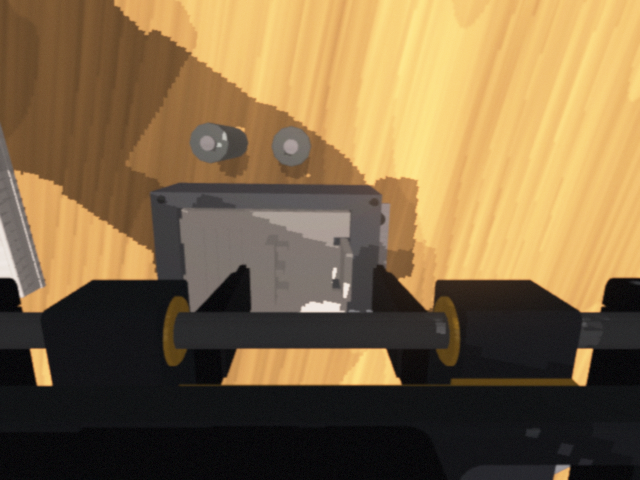

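View pics/d2.png

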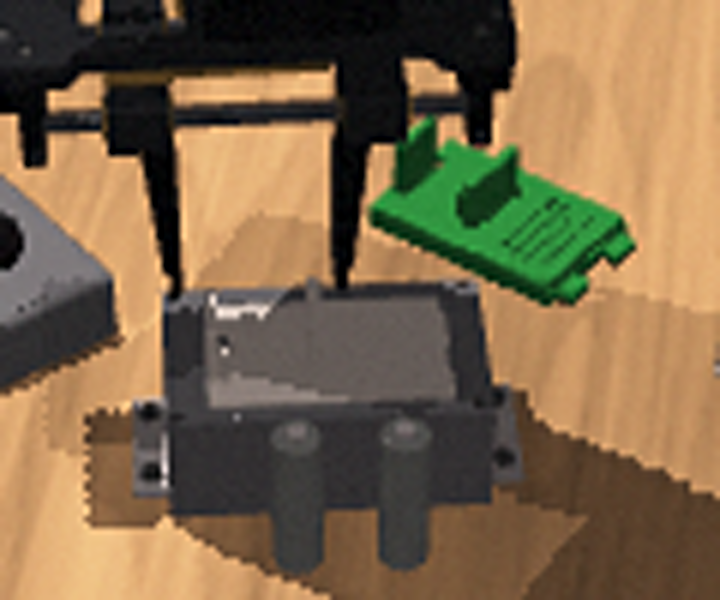

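View pics/s2.png

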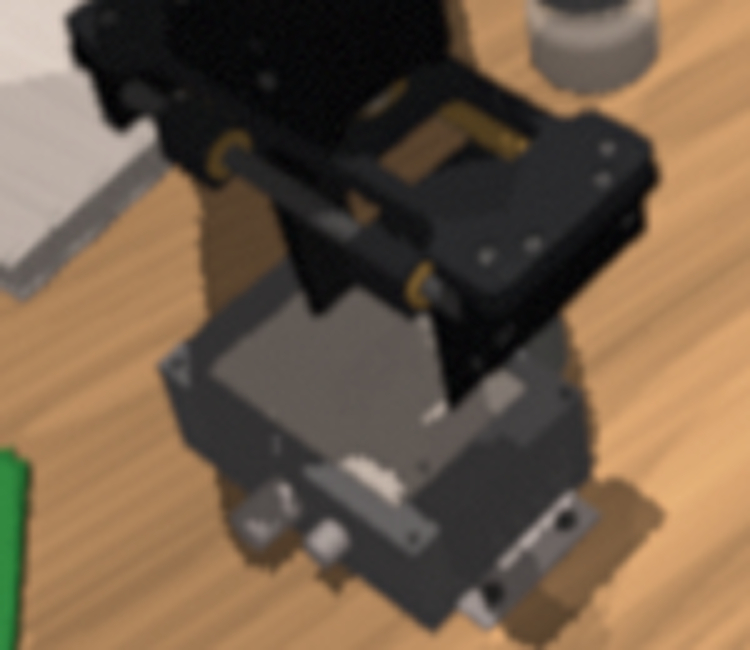

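Run:
```python
from h import *
import pickle; w,s,d,st=pickle.load(open("v2.pkl","rb"))
c=dict(w); c["img"]=cv2.convertScaleAbs(w["img"],alpha=2.2,beta=10)
crop(c,260,215,400,320,5.6,"w2c.png"); crop(c,145,175,405,325,3,"w2b.png")
```

```text
(no output)
```

View pics/w2c.png

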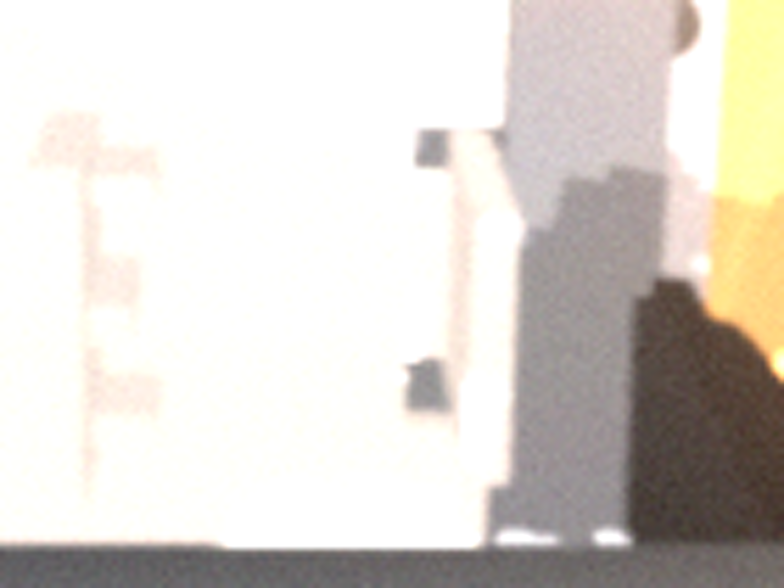

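View pics/w2b.png

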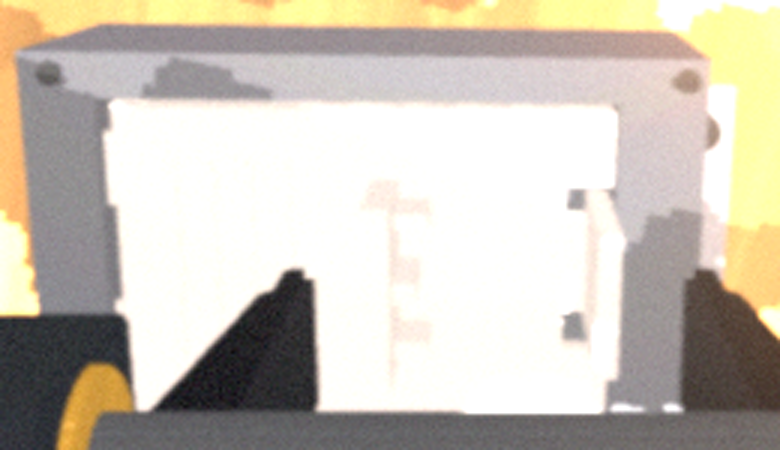

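Run:
```python
from h import *
import pickle; w,s,d,st=pickle.load(open("v2.pkl","rb"))
T=R.from_euler("xyz",st["tcp_rot"])
g=lambda u,v,z: T.inv().apply(onz(w,260+(u+.5)/5.6-.5,215+(v+.5)/5.6-.5,z)-st["eef_pos"]).round(1)
for n,u,v,z in [("tabout+y",524,230,70),("tabout-y",512,485,70),("tabin",473,220,70),("tabin",462,400,70),("rib+y",84,120,70),("rib line",87,300,70),("rib-y",85,495,70),("ribfoot",87,300,48),("plate edge R",508,120,48),("fingtip R pad",640,300,87)]: print(n,g(u,v,z))
g=lambda u,v,z: T.inv().apply(onz(w,145+(u+.5)/3-.5,175+(v+.5)/3-.5,z)-st["eef_pos"]).round(1)
for n,u,v,z in [("Lpad",315,290,87),("Rpad",687,290,87),("boxTL",17,62,48),("boxTR",708,60,48),("boxL",40,310,48),("covTL",110,103,48),("covL",127,310,48),("covTR",615,107,48),("tabo",625,240,70),("tabo",616,378,70)]: print(n,g(u,v,z))
print(T.as_euler("xyz",degrees=True),st["eef_pos"],st["opening"])
```

```text
tabout+y [ 10.7  21.1 207.5]
tabout-y [-14.1  20.6 207.5]
tabin [ 11.6  16.5 207.5]
tabin [ -5.6  15.8 207.5]
rib+y [ 21.  -18.4 207.4]
rib line [  4.1 -18.5 207.4]
rib-y [-15.  -19.2 207.4]
ribfoot [ -3.3 -20.7 229.4]
plate edge R [ 15.5  21.7 229.5]
fingtip R pad [  9.7  28.9 190.5]
Lpad [  8.3 -28.7 190.4]
Rpad [  8.2  28.9 190.5]
boxTL [ 38.4 -87.4 229.2]
boxTR [ 38.6  37.7 229.5]
boxL [ -9.1 -87.9 229.3]
covTL [ 30.9 -71.2 229.2]
covL [ -9.1 -71.3 229.3]
covTR [ 30.   21.  229.4]
tabo [ 11.2  21.  207.5]
tabo [-13.8  20.1 207.5]
[1.79877987e+02 9.35137396e-02 1.02470464e+02] [ 579.35923748 -178.7088865   277.44332387] 0.6005618377447051
```

```bash
python3 -m pendant '[{"x":-0.01,"y":-0.016,"z":0.06,"rx":0,"ry":0,"rz":0.012,"jaw":0.6},{"x":-0.01,"y":-0.016,"z":0.14,"rx":0,"ry":0,"rz":0.012,"jaw":0.56},{"x":-0.01,"y":-0.016,"z":0.22,"rx":0,"ry":0,"rz":0.012,"jaw":0.52},{"x":-0.01,"y":-0.016,"z":0.22,"rx":0,"ry":0,"rz":0.012,"jaw":0.52},{"x":-0.01,"y":-0.016,"z":0.22,"rx":0,"ry":0,"rz":0.012,"jaw":0.52}]'
python3 - <<'E'
from h import *
w=cam("wrist"); d=cam("side"); s=cam("scene"); c=dict(w); c["img"]=cv2.convertScaleAbs(w["img"],alpha=2.2,beta=10)
crop(c,130,165,430,325,2.6,"w3.png"); crop(d,270,120,390,220,6,"d3.png");crop(s,150,260,300,390,5,"s3.png")
import pickle; pickle.dump((w,s,d,env.state()),open("v3.pkl","wb")); print(env.state())
E
```

```text
t: 3.2
eef_pos: [577.3, -180.4, 242.6]
tcp_rot: [-3.141, -0.0, 1.779]
ft_force: [-0.7, 1.0, -0.2]
opening: 0.521
{'t': 3.35, 'joints': array([-4.12150705e-01,  6.59985689e-01,  1.75335487e+00, -7.17904182e-05,
        7.27568039e-01, -6.20572040e-01]), 'qvel': array([ 0.00090741, -0.00018107, -0.00031366,  0.00075992,  0.00029398,
       -0.00090898]), 'tau': array([-6.90261120e-03, -6.38289928e+01, -1.80063093e+01,  3.04154994e-02,
        7.74542545e-02, -8.14911027e-05]), 'eef_pos': array([ 577.25924786, -180.45386187,  243.07542583]), 'tcp_rot': array([3.14106393e+00, 4.36648783e-04, 1.77927114e+00]), 'ft_force': array([-0.59701385,  0.68311957,  0.7283949 ]), 'moment': array([ 0.01889503, -0.15809611, -0.04014461]), 'opening': 0.5238029659678699}
```

View pics/w3.png

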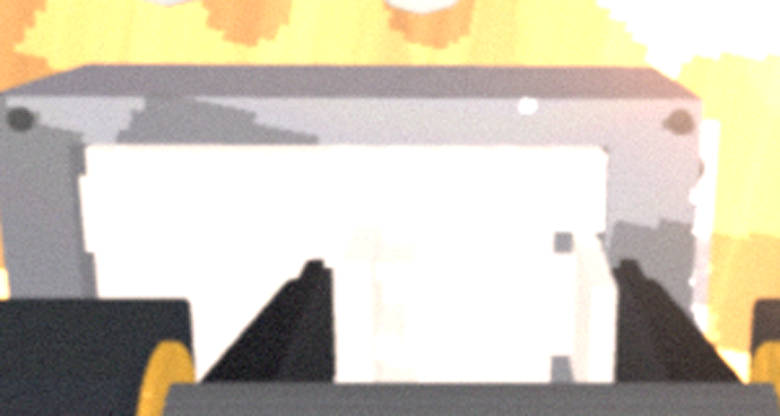

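View pics/d3.png

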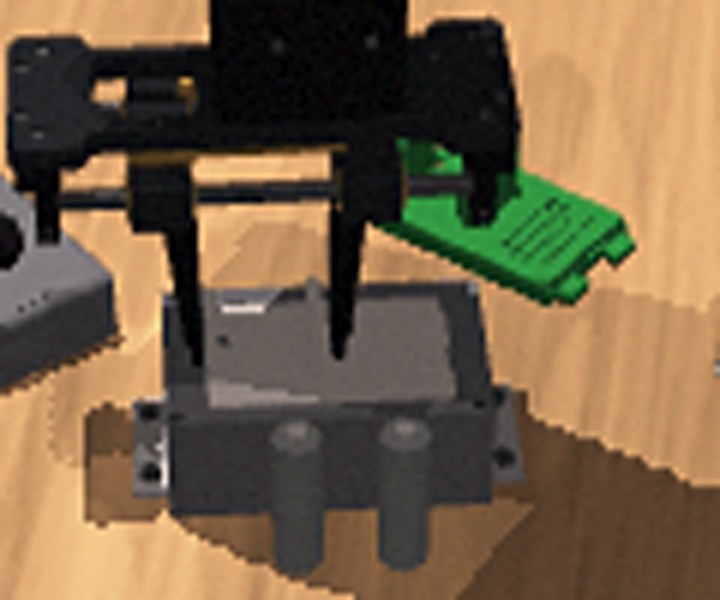

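View pics/s3.png

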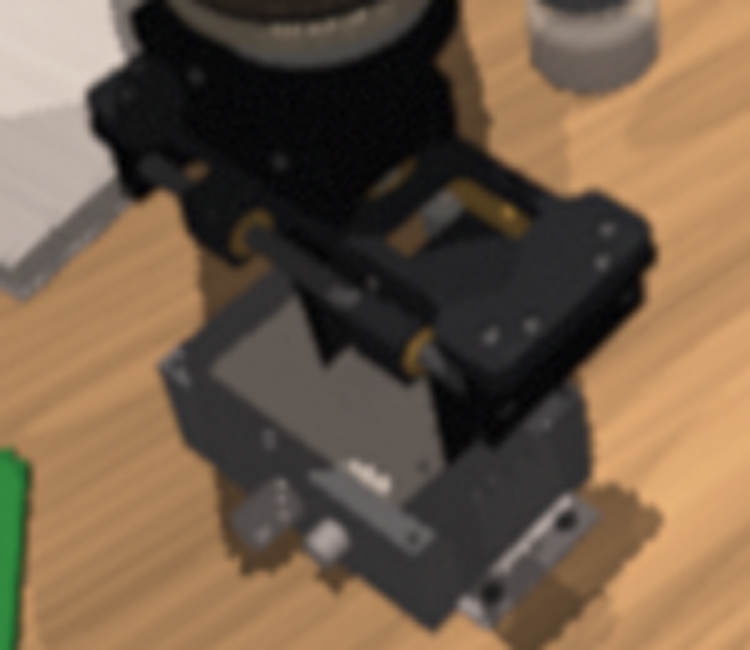

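The fingertips straddle the rib and tab at about z=53, with the tab pad gap about 1.5 mm. I'll close gently so the tab finger touches first.

```bash
for i in 1; do python3 -m pendant '[{"x":0,"y":0,"z":0,"rx":0,"ry":0,"rz":0,"jaw":0.49},{"x":0,"y":0,"z":0,"rx":0,"ry":0,"rz":0,"jaw":0.49}]'; python3 -m pendant '[{"x":0,"y":0,"z":0,"rx":0,"ry":0,"rz":0,"jaw":0.47},{"x":0,"y":0,"z":0,"rx":0,"ry":0,"rz":0,"jaw":0.47}]'; python3 -m pendant '[{"x":0,"y":0,"z":0,"rx":0,"ry":0,"rz":0,"jaw":0.455},{"x":0,"y":0,"z":0,"rx":0,"ry":0,"rz":0,"jaw":0.455}]'; done
```

```text
t: 3.6
eef_pos: [577.2, -180.4, 242.9]
tcp_rot: [3.141, 0.0, 1.779]
ft_force: [0.3, 0.3, -0.3]
opening: 0.488
t: 3.85
eef_pos: [577.3, -180.4, 242.9]
tcp_rot: [3.141, 0.0, 1.779]
ft_force: [1.6, 0.1, 0.9]
opening: 0.472
t: 4.1
eef_pos: [577.1, -180.5, 242.9]
tcp_rot: [-3.141, 0.0, 1.779]
ft_force: [-1.4, -0.8, 4.1]
opening: 0.455
```

```bash
cat > f.py <<'E'
from h import *
st=[env.state()]
T=R.from_euler("xyz",st[-1]["tcp_rot"])
s=st[-1]; print("t",round(s["t"],2),"F tool",T.inv().apply(s["ft_force"]).round(2),"M tool",T.inv().apply(s["moment"]).round(3),"w mm",round(s["opening"]*95,2),"pos",s["eef_pos"].round(2))
E
for i in 1 2; do python3 -m pendant '[{"x":0,"y":0,"z":0,"rx":0,"ry":0,"rz":0,"jaw":0.455}]' >/dev/null; python3 f.py; done
```

```text
t 4.22 F tool [ 0.2  -3.14 -3.81] M tool [ 0.327 -0.201  0.047] w mm 43.22 pos [ 577.03 -180.52  242.85]
t 4.35 F tool [-0.56 -2.9  -4.93] M tool [ 0.538 -0.124  0.036] w mm 43.3 pos [ 577.04 -180.51  242.84]
```

```bash
python3 -m pendant '[{"x":0,"y":-0.004,"z":0,"rx":0,"ry":0,"rz":0,"jaw":0.455},{"x":0,"y":-0.004,"z":0,"rx":0,"ry":0,"rz":0,"jaw":0.455}]' >/dev/null; python3 f.py;  python3 -m pendant '[{"x":0,"y":-0.004,"z":0,"rx":0,"ry":0,"rz":0,"jaw":0.455},{"x":0,"y":-0.004,"z":0,"rx":0,"ry":0,"rz":0,"jaw":0.455}]' >/dev/null; python3 f.py
```

```text
t 4.6 F tool [-0.28  0.27 -3.  ] M tool [-0.234 -0.035  0.067] w mm 43.33 pos [ 576.77 -180.54  242.86]
t 4.85 F tool [ 0.07  3.57 -2.64] M tool [-0.833  0.025  0.005] w mm 43.19 pos [ 576.27 -180.63  242.86]
```

```bash
python3 -m pendant '[{"x":0,"y":-0.002,"z":0,"rx":0,"ry":0,"rz":0,"jaw":0.445},{"x":0,"y":-0.004,"z":0,"rx":0,"ry":0,"rz":0,"jaw":0.435},{"x":0,"y":-0.004,"z":0,"rx":0,"ry":0,"rz":0,"jaw":0.435}]' >/dev/null; python3 f.py
```

```text
t 5.22 F tool [ 1.09  6.07 -2.35] M tool [-1.201  0.097  0.005] w mm 41.44 pos [ 575.68 -180.78  242.88]
```

```bash
python3 -m pendant '[{"x":0,"y":0.004,"z":0,"rx":0,"ry":0,"rz":0,"jaw":0.435},{"x":0,"y":0.004,"z":0,"rx":0,"ry":0,"rz":0,"jaw":0.435}]' >/dev/null; python3 f.py
```

```text
t 5.47 F tool [-0.04  2.89 -5.25] M tool [-0.558 -0.059  0.057] w mm 41.19 pos [ 575.96 -180.75  242.85]
```

```bash
python3 -m pendant '[{"x":0,"y":-0.001,"z":-0.002,"rx":0,"ry":0,"rz":0,"jaw":0.425},{"x":0,"y":-0.003,"z":-0.002,"rx":0,"ry":0,"rz":0,"jaw":0.42},{"x":0,"y":-0.003,"z":-0.002,"rx":0,"ry":0,"rz":0,"jaw":0.42}]' >/dev/null; python3 f.py
```

```text
t 5.85 F tool [-1.23  0.52 -1.17] M tool [-0.384 -0.339  0.04 ] w mm 40.36 pos [ 575.43 -180.87  242.88]
```

Balanced. I'll continue to about 38 mm.

```bash
python3 -m pendant '[{"x":0,"y":-0.002,"z":0,"rx":0,"ry":0,"rz":0,"jaw":0.413},{"x":0,"y":-0.005,"z":0,"rx":0,"ry":0,"rz":0,"jaw":0.404},{"x":0,"y":-0.005,"z":0,"rx":0,"ry":0,"rz":0,"jaw":0.404}]' >/dev/null; python3 f.py;python3 -m pendant '[{"x":0,"y":-0.005,"z":0,"rx":0,"ry":0,"rz":0,"jaw":0.404}]' >/dev/null; python3 f.py
```

```text
t 6.22 F tool [-0.65  0.3  -0.89] M tool [-0.212 -0.338 -0.019] w mm 38.35 pos [ 574.75 -180.9   242.92]
t 6.35 F tool [-0.39  5.64  0.9 ] M tool [-1.248 -0.003  0.066] w mm 38.29 pos [ 574.33 -180.99  243.02]
```

```bash
python3 -m pendant '[{"x":0,"y":0.003,"z":0,"rx":0,"ry":0,"rz":0,"jaw":0.404},{"x":0,"y":0.003,"z":0,"rx":0,"ry":0,"rz":0,"jaw":0.404},{"x":0,"y":0.003,"z":0,"rx":0,"ry":0,"rz":0,"jaw":0.404}]' >/dev/null; python3 f.py;python3 -m pendant '[{"x":0,"y":0.003,"z":0,"rx":0,"ry":0,"rz":0,"jaw":0.404}]' >/dev/null; python3 f.py
```

```text
t 6.72 F tool [0.19 3.22 1.66] M tool [-0.814 -0.065  0.041] w mm 38.76 pos [ 574.56 -180.94  242.99]
t 6.85 F tool [ 0.86 -0.03 -1.1 ] M tool [-0.127 -0.192  0.016] w mm 38.56 pos [ 574.8  -180.9   242.95]
```

```bash
cat > sw.py <<'E'
import numpy as np,sys
from h import env
py,pz=-70.5,env.state()["eef_pos"][2]-41.5
t0=float(sys.argv[1]); 
def p(th): # TCP in start tool frame (y,z) at angle th, incl. slip
    y=py-(py*np.cos(th)+pz*np.sin(th))+6*th; z=pz-(-py*np.sin(th)+pz*np.cos(th))-2*th; return np.array([y,z])
if t0>0: pz=float(sys.argv[3])
for th in map(float,sys.argv[2].split(",")):
    d=p(th)-p(t0); c,s=np.cos(t0),np.sin(t0)
    # into tool frame tilted by -t0: v_tool=Rx(-t0)^T v
    y=c*d[0]-s*d[1]; z=s*d[0]+c*d[1]
    print(th,"y %.4f z %.4f rx %.4f"%(y/150,z/150,-np.degrees(th-t0)/45))
print(pz)
E
python3 sw.py 0 0.01,0.02,0.03,0.04,0.05,.06; python3 f.py
```

```text
0.01 y -0.0131 z -0.0048 rx -0.0127
0.02 y -0.0262 z -0.0094 rx -0.0255
0.03 y -0.0393 z -0.0139 rx -0.0382
0.04 y -0.0525 z -0.0183 rx -0.0509
0.05 y -0.0657 z -0.0225 rx -0.0637
0.06 y -0.0790 z -0.0266 rx -0.0764
201.44591844249265
t 6.85 F tool [ 0.86 -0.03 -1.1 ] M tool [-0.127 -0.192  0.016] w mm 38.56 pos [ 574.8  -180.9   242.95]
```

```bash
python3 -m pendant '[{"x":0,"y":-0.0131,"z":-0.0048,"rx":-0.0127,"ry":0,"rz":0,"jaw":0.402},{"x":0,"y":-0.0262,"z":-0.0094,"rx":-0.0255,"ry":0,"rz":0,"jaw":0.402},{"x":0,"y":-0.0262,"z":-0.0094,"rx":-0.0255,"ry":0,"rz":0,"jaw":0.402},{"x":0,"y":-0.0262,"z":-0.0094,"rx":-0.0255,"ry":0,"rz":0,"jaw":0.402}]'; python3 f.py; python3 sw.py 0.02 0.03,0.04,0.05,0.06,0.07,.08 201.45
```

```text
t: 7.35
eef_pos: [571.0, -181.8, 244.4]
tcp_rot: [3.122, 0.0, 1.779]
ft_force: [0.4, -0.2, -1.3]
opening: 0.403
t 7.35 F tool [-0.25  0.28  1.33] M tool [-0.117  0.035 -0.025] w mm 38.25 pos [ 571.05 -181.75  244.44]
0.03 y -0.0131 z -0.0048 rx -0.0127
0.04 y -0.0261 z -0.0094 rx -0.0255
0.05 y -0.0393 z -0.0139 rx -0.0382
0.06 y -0.0525 z -0.0182 rx -0.0509
0.07 y -0.0657 z -0.0224 rx -0.0637
0.08 y -0.0790 z -0.0265 rx -0.0764
201.45
```

Forces are low, so I'll continue the swing.

```bash
python3 -m pendant '[{"x":0,"y":-0.0131,"z":-0.0048,"rx":-0.0127,"ry":0,"rz":0,"jaw":0.402},{"x":0,"y":-0.0261,"z":-0.0094,"rx":-0.0255,"ry":0,"rz":0,"jaw":0.402},{"x":0,"y":-0.0393,"z":-0.0139,"rx":-0.0382,"ry":0,"rz":0,"jaw":0.402},{"x":0,"y":-0.0525,"z":-0.0182,"rx":-0.0509,"ry":0,"rz":0,"jaw":0.402},{"x":0,"y":-0.0525,"z":-0.0182,"rx":-0.0509,"ry":0,"rz":0,"jaw":0.402}]'; python3 f.py; python3 sw.py 0.06 0.07,0.08,0.09,0.1,.11,.12 201.45
python3 - <<'E'
from h import *
d=cam("side");crop(d,270,120,390,220,6,"d4.png")
E
```

```text
t: 7.98
eef_pos: [563.2, -183.4, 247.1]
tcp_rot: [3.081, 0.0, 1.779]
ft_force: [0.0, -0.7, -2.2]
opening: 0.406
t 7.97 F tool [-0.7  -0.28  2.16] M tool [-0.065 -0.064 -0.011] w mm 38.57 pos [ 563.23 -183.42  247.12]
0.07 y -0.0130 z -0.0047 rx -0.0127
0.08 y -0.0261 z -0.0093 rx -0.0255
0.09 y -0.0393 z -0.0138 rx -0.0382
0.1 y -0.0525 z -0.0182 rx -0.0509
0.11 y -0.0657 z -0.0224 rx -0.0637
0.12 y -0.0789 z -0.0264 rx -0.0764
201.45
```

View pics/d4.png

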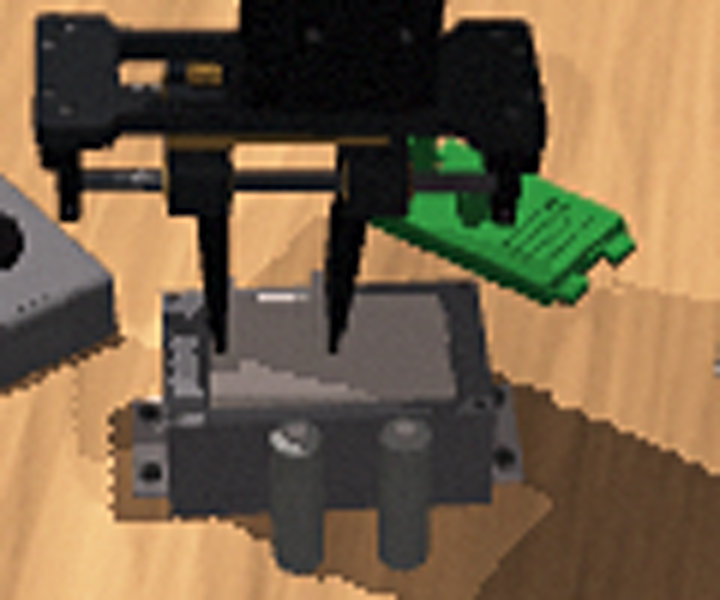

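The tab edge is lifting (side crop, left edge near (208,370)). Force is about 2 N. Continue.

```bash
python3 -m pendant '[{"x":0,"y":-0.013,"z":-0.0047,"rx":-0.0127,"ry":0,"rz":0,"jaw":0.402},{"x":0,"y":-0.0261,"z":-0.0093,"rx":-0.0255,"ry":0,"rz":0,"jaw":0.402},{"x":0,"y":-0.0393,"z":-0.0138,"rx":-0.0382,"ry":0,"rz":0,"jaw":0.402},{"x":0,"y":-0.0525,"z":-0.0182,"rx":-0.0509,"ry":0,"rz":0,"jaw":0.402},{"x":0,"y":-0.0525,"z":-0.0182,"rx":-0.0509,"ry":0,"rz":0,"jaw":0.402}]'; python3 f.py; python3 sw.py 0.1 0.11,0.12,0.13,.14,.15,.16 201.45
python3 - <<'E'
from h import *
d=cam("side");crop(d,270,120,390,220,6,"d5.png")
E
```

```text
t: 8.65
eef_pos: [555.4, -185.1, 249.4]
tcp_rot: [3.041, 0.0, 1.779]
ft_force: [-0.3, -0.2, -2.1]
opening: 0.41
t 8.65 F tool [-0.1  -0.53  2.04] M tool [-0.051 -0.024 -0.036] w mm 38.91 pos [ 555.36 -185.1   249.36]
0.11 y -0.0130 z -0.0047 rx -0.0127
0.12 y -0.0261 z -0.0093 rx -0.0255
0.13 y -0.0393 z -0.0138 rx -0.0382
0.14 y -0.0524 z -0.0181 rx -0.0509
0.15 y -0.0657 z -0.0223 rx -0.0637
0.16 y -0.0789 z -0.0263 rx -0.0764
201.45
```

View pics/d5.png

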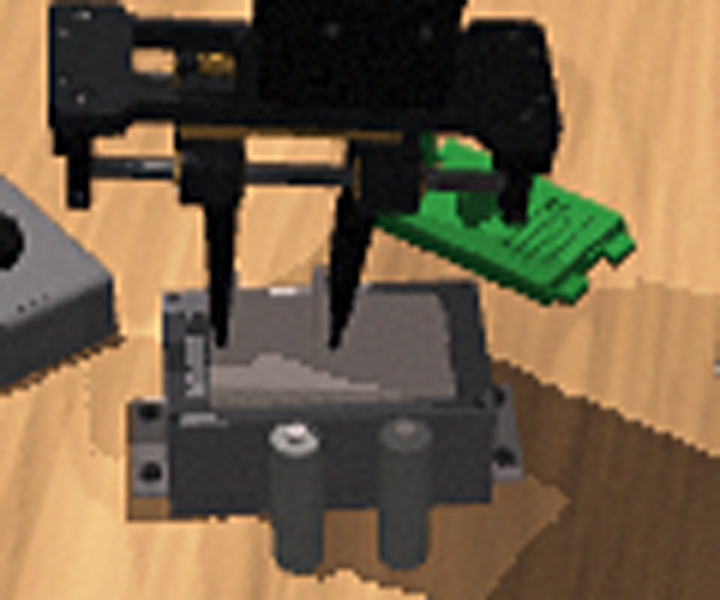

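Run:
```python
from h import *
s=cam("scene"); d=cam("side"); 
for c in (s,d): c["img"]=cv2.convertScaleAbs(c["img"],alpha=1.6,beta=0)
a=cv2.resize(d["img"][165:205,290:360,::-1],(700,400),interpolation=cv2.INTER_CUBIC)
cv2.imwrite("pics/d6.png",a)
crop(s,175,295,275,390,6,"s6.png")
```

```text
(no output)
```

View pics/d6.png

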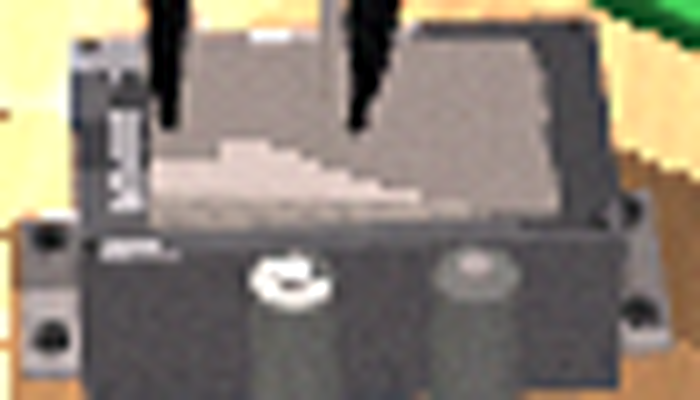

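View pics/s6.png

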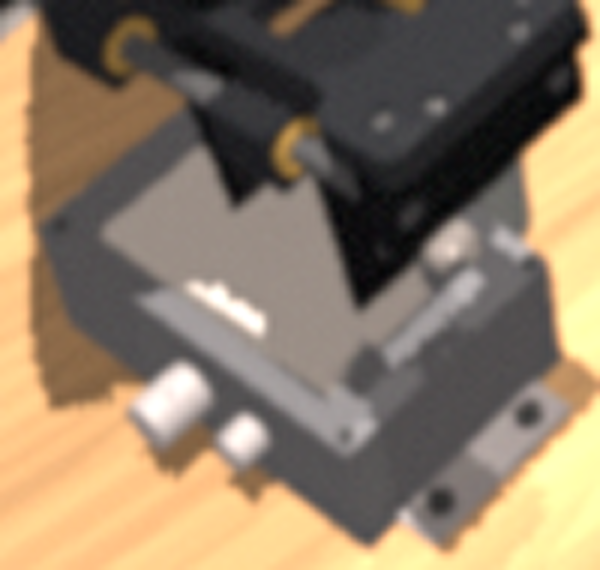

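The cover's side face shows as a wedge tapering toward the tongue end (d6, y≈205–225), so the tab end is swinging up. I'll carry on to about 0.2 rad.

```bash
python3 -m pendant '[{"x":0,"y":-0.0130,"z":-0.0047,"rx":-0.0127,"ry":0,"rz":0,"jaw":0.402},{"x":0,"y":-0.0261,"z":-0.0093,"rx":-0.0255,"ry":0,"rz":0,"jaw":0.402},{"x":0,"y":-0.0393,"z":-0.0138,"rx":-0.0382,"ry":0,"rz":0,"jaw":0.402},{"x":0,"y":-0.0524,"z":-0.0181,"rx":-0.0509,"ry":0,"rz":0,"jaw":0.402},{"x":0,"y":-0.0524,"z":-0.0181,"rx":-0.0509,"ry":0,"rz":0,"jaw":0.402}]'>/dev/null; python3 f.py; python3 sw.py 0.14 0.15,.16,.17,.18,.19,.2 201.45
```

```text
t 9.43 F tool [ 0.24 -1.1   1.48] M tool [ 0.019 -0.041  0.039] w mm 37.97 pos [ 547.45 -186.77  251.26]
0.15 y -0.0130 z -0.0047 rx -0.0127
0.16 y -0.0261 z -0.0093 rx -0.0255
0.17 y -0.0393 z -0.0137 rx -0.0382
0.18 y -0.0524 z -0.0180 rx -0.0509
0.19 y -0.0656 z -0.0222 rx -0.0637
0.2 y -0.0789 z -0.0262 rx -0.0764
201.45
```

```bash
python3 -m pendant '[{"x":0,"y":-0.0130,"z":-0.0047,"rx":-0.0127,"ry":0,"rz":0,"jaw":0.402},{"x":0,"y":-0.0261,"z":-0.0093,"rx":-0.0255,"ry":0,"rz":0,"jaw":0.402},{"x":0,"y":-0.0393,"z":-0.0137,"rx":-0.0382,"ry":0,"rz":0,"jaw":0.402},{"x":0,"y":-0.0524,"z":-0.0180,"rx":-0.0509,"ry":0,"rz":0,"jaw":0.402},{"x":0,"y":-0.0656,"z":-0.0222,"rx":-0.0637,"ry":0,"rz":0,"jaw":0.402},{"x":0,"y":-0.0656,"z":-0.0222,"rx":-0.0637,"ry":0,"rz":0,"jaw":0.402},{"x":0,"y":-0.0656,"z":-0.0222,"rx":-0.0637,"ry":0,"rz":0,"jaw":0.402}]'>/dev/null; python3 f.py
python3 - <<'E'
from h import *
s=cam("scene"); d=cam("side"); 
for c in (s,d): c["img"]=cv2.convertScaleAbs(c["img"],alpha=1.6,beta=0)
a=cv2.resize(d["img"][165:205,290:360,::-1],(700,400),interpolation=cv2.INTER_CUBIC)
cv2.imwrite("pics/d7.png",a)
# 1.5 mm ... 14 mm horizontal +x unit and slight up, expressed in the tool frame
T=R.from_euler("xyz",env.state()["tcp_rot"]); a=np.radians(12)
for v in [(3,0.3),(6,0.6),(9,1),(12,1.5),(15,3)]:
    print(v,T.inv().apply([v[0]*np.cos(a),v[0]*np.sin(a),v[1]]).round(2)/150)
print(env.state()["tcp_rot"])
E
```

```text
t 10.3 F tool [ 0.41 -0.36  0.83] M tool [ 0.065 -0.045 -0.044] w mm 38.56 pos [ 537.66 -188.83  253.12]
(3, 0.3) [0.     0.02   0.0018]
(6, 0.6) [6.66666667e-05 4.00666667e-02 3.60000000e-03]
(9, 1) [6.66666667e-05 6.02000000e-02 4.80000000e-03]
(12, 1.5) [6.66666667e-05 8.04666667e-02 5.26666667e-03]
(15, 3) [ 6.66666667e-05  1.02000000e-01 -7.33333333e-04]
[2.95161734e+00 1.01006106e-04 1.77922958e+00]
```

View pics/d7.png

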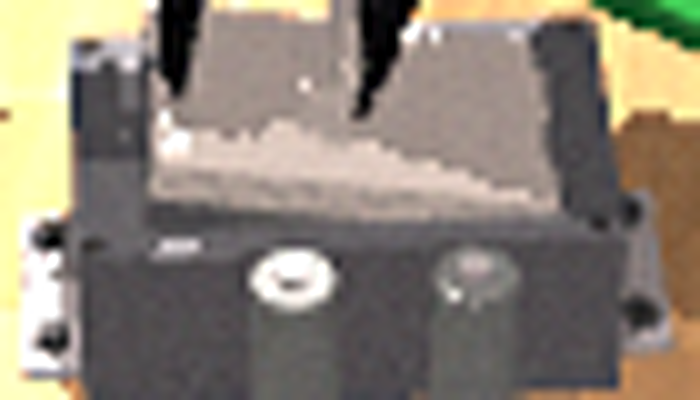

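The tab end is clearly raised. I'll draw the tongues out along +x.

```bash
python3 -m pendant '[{"x":0,"y":0.01,"z":0.0009,"rx":0,"ry":0,"rz":0,"jaw":0.402},{"x":0,"y":0.02,"z":0.0018,"rx":0,"ry":0,"rz":0,"jaw":0.402},{"x":0,"y":0.03,"z":0.0027,"rx":0,"ry":0,"rz":0,"jaw":0.402},{"x":0,"y":0.03,"z":0.0027,"rx":0,"ry":0,"rz":0,"jaw":0.402}]'>/dev/null; python3 f.py; python3 -m pendant '[{"x":0,"y":0.013,"z":0.0009,"rx":0,"ry":0,"rz":0,"jaw":0.402},{"x":0,"y":0.026,"z":0.0018,"rx":0,"ry":0,"rz":0,"jaw":0.402},{"x":0,"y":0.04,"z":0.0027,"rx":0,"ry":0,"rz":0,"jaw":0.402},{"x":0,"y":0.04,"z":0.0027,"rx":0,"ry":0,"rz":0,"jaw":0.402}]'>/dev/null; python3 f.py
```

```text
t 10.9 F tool [-0.23  0.13  1.32] M tool [ 0.003 -0.088 -0.038] w mm 38.64 pos [ 542.13 -187.85  253.57]
t 11.4 F tool [ 0.67 -0.9   0.9 ] M tool [ 0.022 -0.072  0.012] w mm 38.63 pos [ 547.99 -186.62  254.32]
```

```bash
python3 -m pendant '[{"x":0,"y":0.015,"z":0.001,"rx":0,"ry":0,"rz":0,"jaw":0.402},{"x":0,"y":0.035,"z":0.002,"rx":0,"ry":0,"rz":0,"jaw":0.402},{"x":0,"y":0.037,"z":-0.008,"rx":0,"ry":0,"rz":0,"jaw":0.402},{"x":0,"y":0.039,"z":-0.018,"rx":0,"ry":0,"rz":0,"jaw":0.402}]'>/dev/null; python3 f.py
python3 - <<'E'
from h import *
s=cam("scene"); d=cam("side"); 
for c in (s,d): c["img"]=cv2.convertScaleAbs(c["img"],alpha=1.6,beta=0)
a=cv2.resize(d["img"][155:205,280:360,::-1],(800,500),interpolation=cv2.INTER_CUBIC)
cv2.imwrite("pics/d8.png",a)
E
```

```text
t 11.9 F tool [-0.15  0.11  1.28] M tool [-0.002 -0.051  0.011] w mm 38.09 pos [ 552.97 -185.54  258.16]
```

View pics/d8.png

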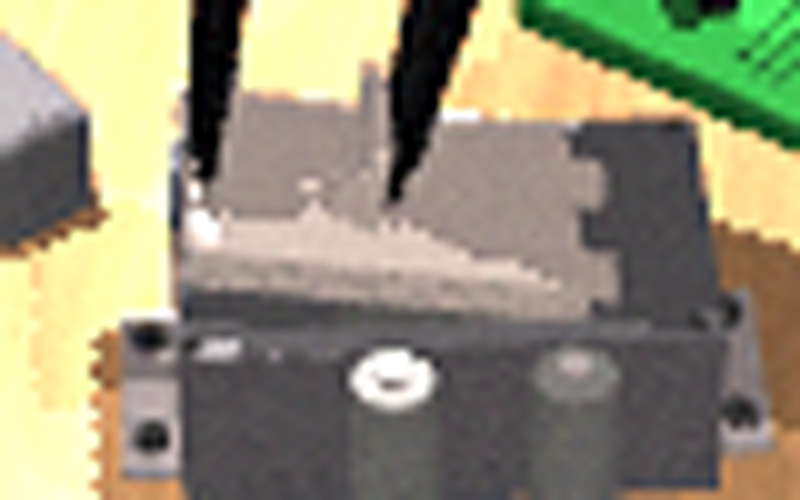

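Both tongues are out of the lip (tips at d8 (600,180) and (610,270)). I'll lift.

```bash
python3 -m pendant '[{"x":0,"y":0.013,"z":-0.065,"rx":0,"ry":0,"rz":0,"jaw":0.402},{"x":0,"y":0.03,"z":-0.15,"rx":0,"ry":0,"rz":0,"jaw":0.402},{"x":0,"y":0.055,"z":-0.28,"rx":0,"ry":0,"rz":0,"jaw":0.402},{"x":0,"y":0.08,"z":-0.41,"rx":0,"ry":0,"rz":0,"jaw":0.402},{"x":0,"y":0.105,"z":-0.54,"rx":0.08,"ry":0,"rz":0,"jaw":0.402},{"x":0,"y":0.132,"z":-0.65,"rx":0.16,"ry":0,"rz":0,"jaw":0.402},{"x":0,"y":0.132,"z":-0.69,"rx":0.24,"ry":0,"rz":0,"jaw":0.402},{"x":0,"y":0.132,"z":-0.69,"rx":0.242,"ry":0,"rz":0,"jaw":0.402},{"x":0,"y":0.132,"z":-0.69,"rx":0.242,"ry":0,"rz":0,"jaw":0.402}]'; python3 f.py
python3 - <<'E'
from h import *
s=cam("scene"); d=cam("side"); w=cam("wrist")
cv2.imwrite("pics/s9.png",s["img"][:,:,::-1]); cv2.imwrite("pics/w9.png",w["img"][:,:,::-1])
crop(d,250,60,410,200,5,"d9.png")
# tray top edge corners
for n,c,pts in [("scene",s,[(351.5,209.5),(306.5,240),(371,282),(415,243.5)])]:
    P=np.array([onz(c,*p,22) for p in pts])[:,:2]; print(P.round(1).tolist(),P.mean(0))
g=d["img"]; crop(d,250,275,380,375,6,"dt.png")
E
```

```text
t: 13.12
eef_pos: [552.8, -185.5, 363.6]
tcp_rot: [3.14, 0.0, 1.779]
ft_force: [0.1, 0.3, -1.4]
opening: 0.406
t 13.12 F tool [0.24 0.11 1.39] M tool [-0.114 -0.039 -0.03 ] w mm 38.54 pos [ 552.77 -185.51  363.56]
[[419.7, 251.6], [434.2, 99.4], [618.1, 114.4], [600.3, 270.3]] [518.081833  183.9499178]
```

View pics/d9.png

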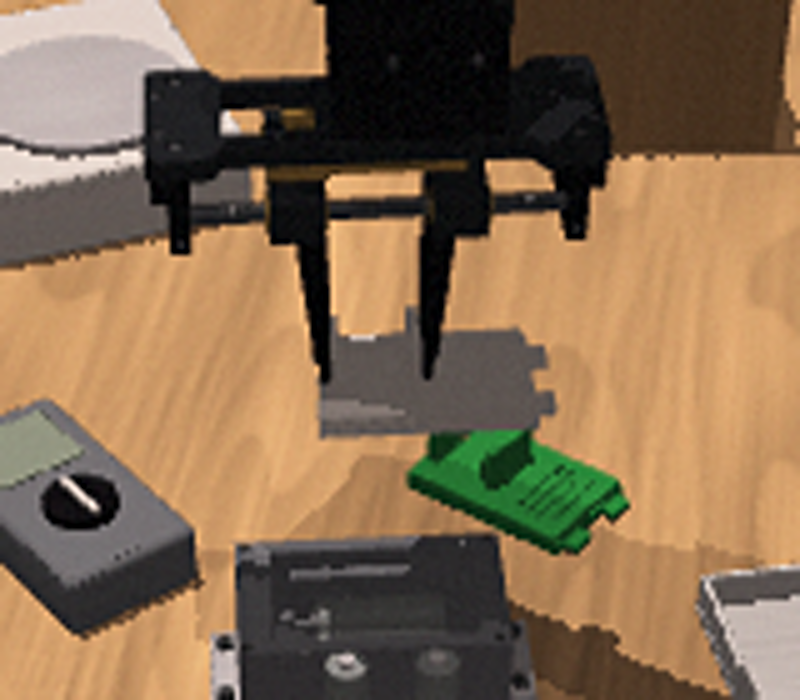

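View pics/s9.png

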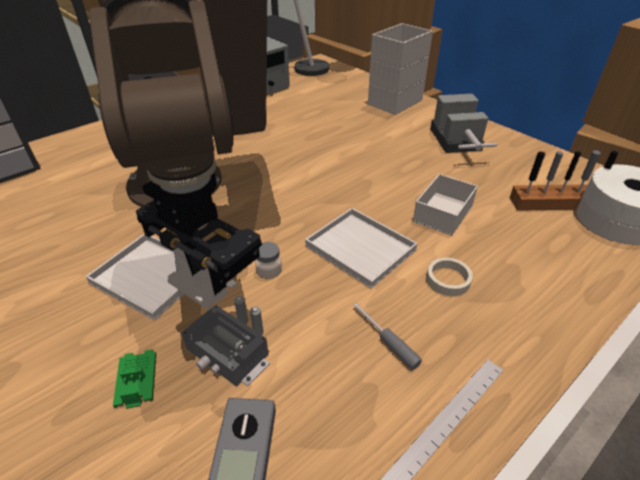

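View pics/dt.png

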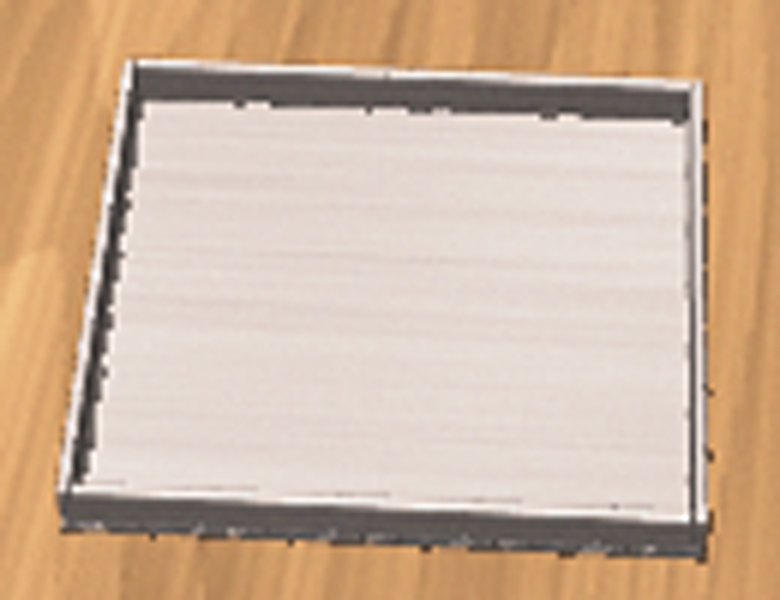

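The cover is held level above the bench, with tongues to the right at d9 (545,380). The unit cavity is open and the bystanders are undisturbed. Next I'll measure the tray centre and the cover height.

Run:
```python
from h import *
d=cam("side"); s=cam("scene")
P=np.array([onz(d,250+u/6,275+v/6,22) for u,v in [(128,62),(704,82),(706,522),(60,494)]])[:,:2]
print(P.round(1).tolist(),P.mean(0)); 
for i in range(4):
    e=P[(i+1)%4]-P[i]; print(np.linalg.norm(e).round(1),np.degrees(np.arctan2(e[1],e[0])).round(1))
# cover underside corner in side: tab end, near side: expected point
st=env.state(); T=R.from_euler("xyz",st["tcp_rot"])
for z in (200,205,210): 
    q=proj(d,T.apply([[30,25,z],[30,-67,z]])+st["eef_pos"]); print(z,((q-[250,60])*5).round(0).tolist())
C=(P.mean(0)+[518,184])/2; a=np.radians(5.5); tgt=C+23*np.array([np.cos(a),np.sin(a)]); print("tgt",C,tgt)
plan([*tgt,350],95.5)
```

```text
[[615.1, 121.2], [428.0, 102.5], [413.7, 260.0], [600.2, 278.1]] [514.25525376 190.45523894]
188.0 -174.3
158.1 95.2
187.3 5.6
157.6 -84.6
200 [[320.0, 425.0], [538.0, 416.0]]
205 [[321.0, 435.0], [537.0, 425.0]]
210 [[321.0, 445.0], [537.0, 435.0]]
tgt [516.12762688 187.22761947] [539.02173944 189.43207178]
shift [2.4654 0.4269 0.0887] turn [-0.     -0.0002  0.143 ] t 13.375
```

```bash
python3 -m pendant '[{"x":0.15,"y":0.026,"z":0,"rx":0,"ry":0,"rz":0.02,"jaw":0.402},{"x":0.4,"y":0.07,"z":0,"rx":0,"ry":0,"rz":0.04,"jaw":0.402},{"x":0.7,"y":0.12,"z":0,"rx":0,"ry":0,"rz":0.07,"jaw":0.402},{"x":1.0,"y":0.173,"z":0,"rx":0,"ry":0,"rz":0.1,"jaw":0.402}]'>/dev/null; python3 f.py; python3 -m pendant '[{"x":0.3,"y":0.052,"z":0,"rx":0,"ry":0,"rz":0.01,"jaw":0.402},{"x":0.6,"y":0.1,"z":0,"rx":0,"ry":0,"rz":0.02,"jaw":0.402},{"x":0.85,"y":0.15,"z":0,"rx":0,"ry":0,"rz":0.03,"jaw":0.402},{"x":1.0,"y":0.173,"z":0,"rx":0,"ry":0,"rz":0.043,"jaw":0.402}]'>/dev/null; python3 f.py; python3 -c "
from h import *
plan([539,189.4,350],95.5)"
```

```text
t 13.88 F tool [-0.74 -0.02  0.82] M tool [-0.129 -0.057 -0.012] w mm 38.03 pos [547.04 -32.26 363.33]
t 14.38 F tool [-0.05  0.04  1.87] M tool [-0.182 -0.062  0.029] w mm 38.44 pos [553.43 120.42 363.28]
shift [ 0.467  -0.0512  0.0886] turn [ 0.0001 -0.0002  0.0015] t 14.375
```

```bash
python3 -m pendant '[{"x":0.25,"y":-0.026,"z":0.1,"rx":0,"ry":0,"rz":0,"jaw":0.402},{"x":0.4,"y":-0.05,"z":0.2,"rx":0,"ry":0,"rz":0,"jaw":0.402},{"x":0.465,"y":-0.05,"z":0.35,"rx":0,"ry":0,"rz":0,"jaw":0.402},{"x":0.465,"y":-0.05,"z":0.5,"rx":0,"ry":0,"rz":0,"jaw":0.402},{"x":0.465,"y":-0.05,"z":0.65,"rx":0,"ry":0,"rz":0,"jaw":0.402},{"x":0.465,"y":-0.05,"z":0.75,"rx":0,"ry":0,"rz":0,"jaw":0.402},{"x":0.465,"y":-0.05,"z":0.75,"rx":0,"ry":0,"rz":0,"jaw":0.402}]'>/dev/null; python3 f.py
python3 - <<'E'
from h import *
s=cam("scene"); d=cam("side"); plan([539,189.4,212],95.5)
crop(s,270,170,450,300,4.4,"s10.png"); crop(d,230,210,400,380,3.5,"d10.png")
E
```

```text
t 15.25 F tool [ 0.25 -0.01  0.84] M tool [-0.139 -0.017 -0.019] w mm 38.11 pos [539.33 187.27 250.11]
shift [ 0.0141 -0.0027  0.2624] turn [ 0.0007 -0.     -0.    ] t 15.35
```

View pics/s10.png

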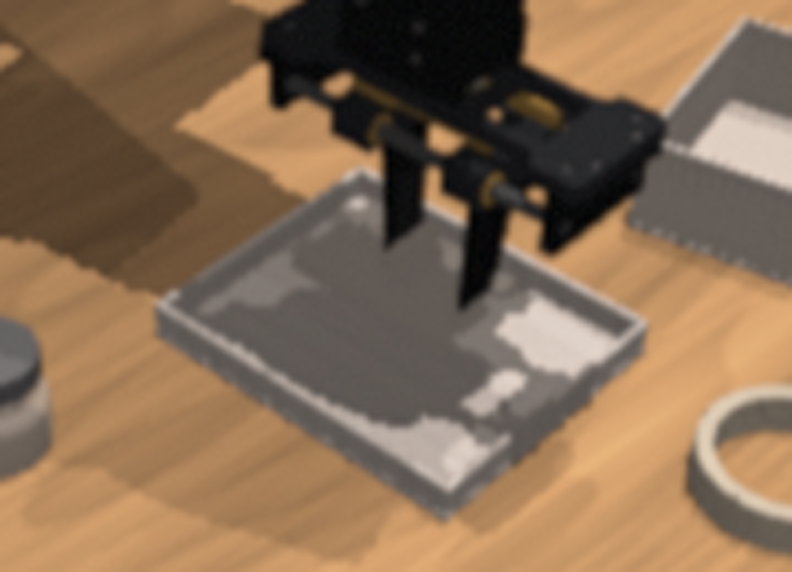

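View pics/d10.png

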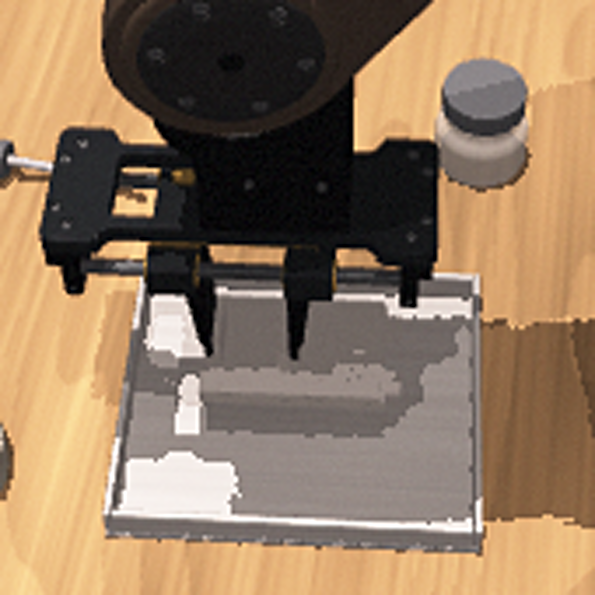

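The cover is over the middle of the tray, about 40 mm above the floor. I'll lower it, then feel for the floor.

```bash
python3 -m pendant '[{"x":0,"y":0,"z":0.06,"rx":0,"ry":0,"rz":0,"jaw":0.402},{"x":0,"y":0,"z":0.12,"rx":0,"ry":0,"rz":0,"jaw":0.402},{"x":0,"y":0,"z":0.18,"rx":0,"ry":0,"rz":0,"jaw":0.402},{"x":0,"y":0,"z":0.22,"rx":0,"ry":0,"rz":0,"jaw":0.402},{"x":0,"y":0,"z":0.25,"rx":0,"ry":0,"rz":0,"jaw":0.402},{"x":0,"y":0,"z":0.25,"rx":0,"ry":0,"rz":0,"jaw":0.402}]'>/dev/null; python3 f.py; for i in 1 2 3; do python3 -m pendant '[{"x":0,"y":0,"z":0.006,"rx":0,"ry":0,"rz":0,"jaw":0.402},{"x":0,"y":0,"z":0.006,"rx":0,"ry":0,"rz":0,"jaw":0.402}]'>/dev/null; python3 f.py; done
```

```text
t 16.1 F tool [ 0.58 -0.35  1.04] M tool [-0.129 -0.033  0.036] w mm 38.21 pos [539.33 187.35 213.07]
t 16.35 F tool [ 0.67 -0.34  1.22] M tool [-0.154 -0.002 -0.024] w mm 38.29 pos [539.36 187.35 212.67]
t 16.6 F tool [-0.09 -0.14  2.14] M tool [-0.139  0.036  0.028] w mm 38.16 pos [539.32 187.33 211.62]
t 16.85 F tool [0.17 0.65 1.4 ] M tool [-0.11   0.021  0.013] w mm 38.28 pos [539.35 187.34 210.66]
```

```bash
for i in 1 2; do python3 -m pendant '[{"x":0,"y":0,"z":0.004,"rx":0,"ry":0,"rz":0,"jaw":0.402},{"x":0,"y":0,"z":0.004,"rx":0,"ry":0,"rz":0,"jaw":0.402}]'>/dev/null; python3 f.py; done
```

```text
t 17.1 F tool [ 0.83 -0.32  1.2 ] M tool [-0.126 -0.02  -0.02 ] w mm 38.2 pos [539.33 187.33 210.05]
t 17.35 F tool [ 0.18 -0.32  0.6 ] M tool [-0.119 -0.02  -0.025] w mm 38.37 pos [539.34 187.34 209.43]
```

```bash
for i in 1 2 ; do python3 -m pendant '[{"x":0,"y":0,"z":0.003,"rx":0,"ry":0,"rz":0,"jaw":0.402},{"x":0,"y":0,"z":0.003,"rx":0,"ry":0,"rz":0,"jaw":0.402}]'>/dev/null; python3 f.py; done
```

```text
t 17.6 F tool [0.6  0.14 2.22] M tool [-0.138 -0.064  0.004] w mm 38.15 pos [539.36 187.33 209.09]
t 17.85 F tool [-1.1  -2.42 -3.98] M tool [ 0.238 -0.015 -0.05 ] w mm 38.17 pos [539.3  187.33 208.9 ]
```

The floor is felt (about 5 N). I'll release slowly.

```bash
python3 -m pendant '[{"x":0,"y":0,"z":0,"rx":0,"ry":0,"rz":0,"jaw":0.402}]'>/dev/null; python3 f.py; python3 -m pendant '[{"x":0,"y":0,"z":0,"rx":0,"ry":0,"rz":0,"jaw":0.415},{"x":0,"y":0,"z":0,"rx":0,"ry":0,"rz":0,"jaw":0.43},{"x":0,"y":0,"z":0,"rx":0,"ry":0,"rz":0,"jaw":0.445},{"x":0,"y":0,"z":0,"rx":0,"ry":0,"rz":0,"jaw":0.46},{"x":0,"y":0,"z":0,"rx":0,"ry":0,"rz":0,"jaw":0.48},{"x":0,"y":0,"z":0,"rx":0,"ry":0,"rz":0,"jaw":0.5},{"x":0,"y":0,"z":0,"rx":0,"ry":0,"rz":0,"jaw":0.55},{"x":0,"y":0,"z":0,"rx":0,"ry":0,"rz":0,"jaw":0.58},{"x":0,"y":0,"z":0,"rx":0,"ry":0,"rz":0,"jaw":0.58}]' >/dev/null; python3 f.py
python3 - <<'E'
from h import *
d=cam("side"); w=cam("wrist"); crop(d,230,210,400,380,3.5,"d11.png"); cv2.imwrite("pics/w11.png",w["img"][:,:,::-1])
E
```

```text
t 17.98 F tool [-0.24 -2.84 -4.89] M tool [ 0.264 -0.063  0.026] w mm 38.27 pos [539.29 187.34 208.89]
t 19.1 F tool [ 0.33  0.45 -0.35] M tool [-0.153 -0.009 -0.035] w mm 54.76 pos [539.32 187.33 208.55]
```

View pics/d11.png

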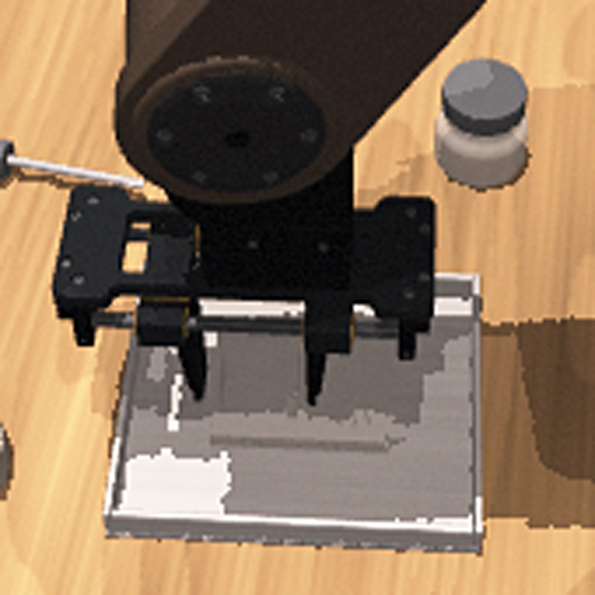

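View pics/w11.png

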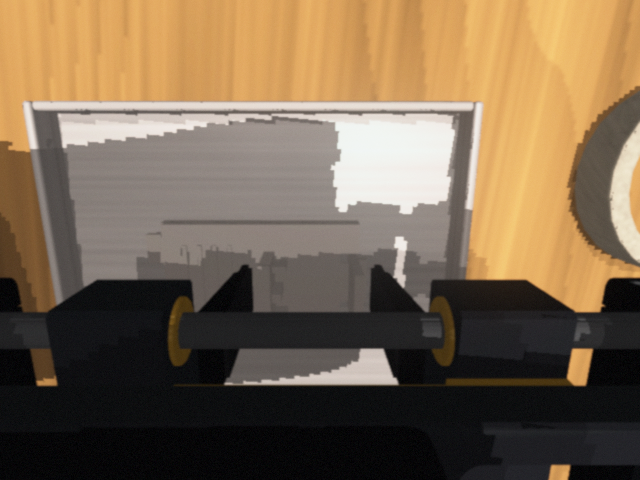

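Released: the force reads about zero and the fingers are clear of both faces. I'll retreat straight up.

```bash
python3 -m pendant '[{"x":0,"y":0,"z":-0.05,"rx":0,"ry":0,"rz":0,"jaw":0.58},{"x":0,"y":0,"z":-0.15,"rx":0,"ry":0,"rz":0,"jaw":0.58},{"x":0,"y":0,"z":-0.4,"rx":0,"ry":0,"rz":0,"jaw":0.6},{"x":0,"y":0,"z":-0.7,"rx":0,"ry":0,"rz":0,"jaw":0.6},{"x":0,"y":0,"z":-1.0,"rx":0,"ry":0,"rz":0,"jaw":0.6},{"x":0,"y":0,"z":-1.0,"rx":0,"ry":0,"rz":0,"jaw":0.6}]' >/dev/null; python3 f.py
python3 - <<'E'
from h import *
d=cam("side"); s=cam("scene");w=cam("wrist"); crop(d,230,210,400,380,3.5,"d12.png"); cv2.imwrite("pics/s12.png",s["img"][:,:,::-1]); cv2.imwrite("pics/w12.png",w["img"][:,:,::-1])
E
```

```text
t 19.95 F tool [-0.63 -0.7  -0.17] M tool [-0.079  0.016  0.067] w mm 56.87 pos [539.28 187.41 362.94]
```

View pics/d12.png

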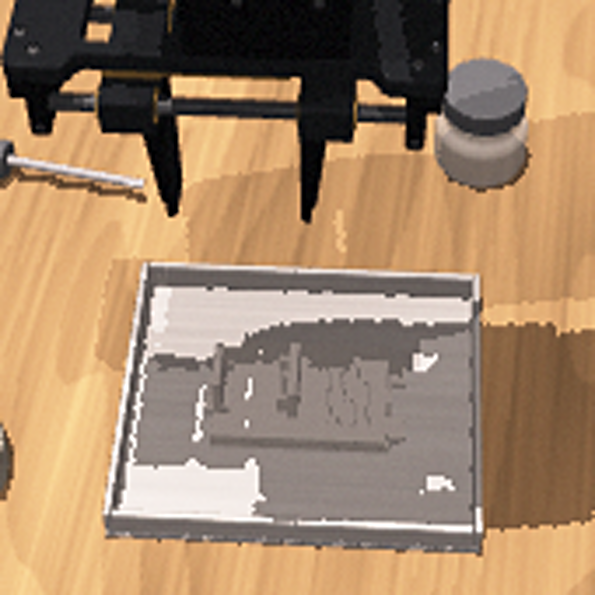

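View pics/s12.png

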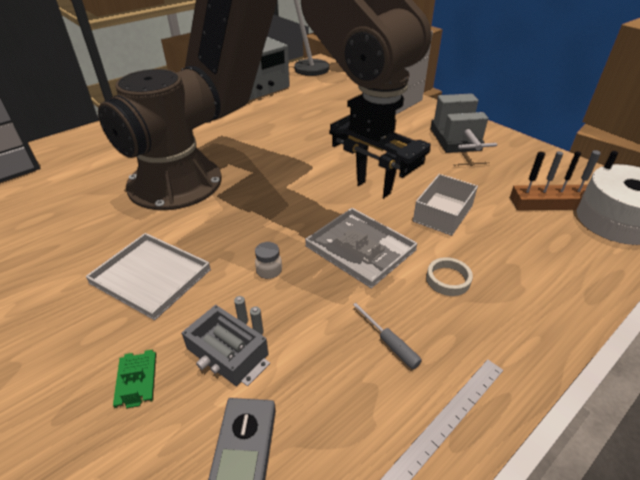

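View pics/w12.png

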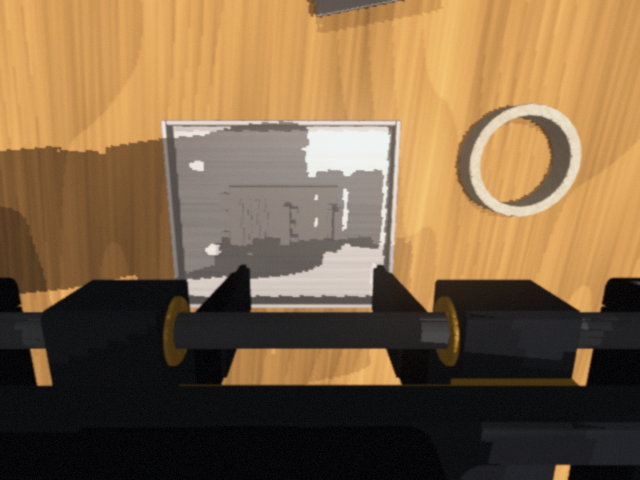

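The cover lies flat and right way up in the middle of the tray (side crop (300,410)), rib and tab upward. The bystanders look unmoved and the gripper is well clear, so I'm handing in.

```bash
python3 -c "
from cell import env
print(env.job_done())"
```

```text
the job is handed in; nothing more can be done
None
```

The battery cover is off the sensor unit and lying in the left-hand tray. The job was handed in at about 20 s of the 64 s allowed; it reports no verdict.

- **Removal:** I pinched the tab in by about 6 mm, judged from the jaw opening, which should be about 10 N. I then swung the tab end up to about 0.19 rad, drew the cover about 15 mm out from under its lip and lifted it clear.
- **Placing:** I lowered the cover until I felt about 5 N from the tray floor, then opened the jaws slowly and backed off straight up.
- **Last checks:** The pictures show the cover flat and right way up near the middle of the tray. The wrist force is back to about zero and the gripper is some 150 mm above the tray. By eye, none of the other things on the bench has moved.
- **Disagreements:**
  - While closing on the tab, the sideways force on the tool reached about 6 N twice before I re-centred. That is below the 8 N limit, but I only read it between moves, so a brief higher peak can't be ruled out.
  - The two fixed cameras disagreed on the tray centre by about 4 mm along x and 6.5 mm along y, so I used the average.

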